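Charge the graphite melting block and set the gas

TASK

The gas tap was left open: shut it fully, lift the cover plate off the graphite melting block and lay it flat on the honeycomb board. Then put every metal pellet into the block, one to a well, and once all of them are in, open the tap to half, its lever at 45 degrees. Do not disturb the jar, the hammer or the cup.

Things in the scene. Friction and masses are not known exactly. Their poses are not given: they have to be found in the camera images.
- block: Fixed dark graphite melting block standing on the bench, 104 (its x) x 152 (its y) x 30 mm high, with six round blind wells with pale ash-grey floors in its top in two rows of three, 48 mm apart. Origin: centre of its underside; z up.
- cover: Loose flat aluminium cover plate, 104 (its x) x 152 (its y) x 6 mm, 0.17 to 0.35 kg; at the start it lies on the block and hides the wells. In the middle of its top stands a black upright grip bar, 12 mm thick (along its x), 70 mm long (along its y), 26 mm high, so its top is 32 mm above the underside. Origin: centre of its underside; z up.
- board: Fixed cream-coloured honeycomb soldering board with a grid of dark dots, 130 (its x) x 180 (its y) x 15 mm high, lying flat on the bench. Origin: centre of its underside; z up.
- sheet: Fixed dark slate sheet, 190 (its x) x 230 (its y) x 6 mm high, lying on the bench; the pellets stand on it at the start. Origin: centre of its underside.
- tap_lever (a joint): Opening angle of the gas tap's lever (rad): 0 = closed, lever square to the copper pipe; 1.571 = fully open, lever along the pipe; half open = 45 degrees = 0.785. It grows as the lever turns clockwise seen from above. It stops at 0 and at 1.571, and starts more than half open. Friction holds it where it is left (0.12 N m, about 2 N at the grip point).
- lever_grip (a point): Grip point of the tap lever, 55 mm from its turning axis, at mid-height of the lever. Its x points outwards along the lever, z up. The lever is a grey horizontal bar 12 mm thick, 18 mm high (72 to 90 mm above the bench), ending 85 mm from the axis; free space below it out there.
- tap_axis (a point): Point on the tap lever's vertical turning axis, at the lever's mid-height, 81 mm above the bench. Its x is the direction in which the lever points when closed (roughly away from the robot); the copper pipe of the fixed tap runs along its y, at most 45 mm either way and 50 mm high.
- block_hole0 (a point): Centre of the mouth of well 0, level with the block's top; z up. Round well, 28 mm across, 8 mm deep, flat floor.
- block_hole1 (a point): Centre of the mouth of well 1, level with the block's top; z up. Round well, 28 mm across, 8 mm deep, flat floor.
- block_hole2 (a point): Centre of the mouth of well 2, level with the block's top; z up. Round well, 28 mm across, 8 mm deep, flat floor.
- block_hole3 (a point): Centre of the mouth of well 3, level with the block's top; z up. Round well, 28 mm across, 8 mm deep, flat floor.
- block_hole4 (a point): Centre of the mouth of well 4, level with the block's top; z up. Round well, 28 mm across, 8 mm deep, flat floor.
- block_hole5 (a point): Centre of the mouth of well 5, level with the block's top; z up. Round well, 28 mm across, 8 mm deep, flat floor.
- pellet0: Loose silver-grey metal pellet: a hexagonal prism 18 mm across flats, 20.8 mm across corners, 20 mm tall, 50 g. Origin: its centre; z along its tall axis, its x is square to one pair of flats. May be absent.
- pellet1: Loose silver-grey metal pellet: a hexagonal prism 18 mm across flats, 20.8 mm across corners, 20 mm tall, 50 g. Origin: its centre; z along its tall axis, its x is square to one pair of flats. May be absent.
- pellet2: Loose silver-grey metal pellet: a hexagonal prism 18 mm across flats, 20.8 mm across corners, 20 mm tall, 50 g. Origin: its centre; z along its tall axis, its x is square to one pair of flats. May be absent.
- pellet3: Loose silver-grey metal pellet: a hexagonal prism 18 mm across flats, 20.8 mm across corners, 20 mm tall, 50 g. Origin: its centre; z along its tall axis, its x is square to one pair of flats. May be absent.
- pellet4: Loose silver-grey metal pellet: a hexagonal prism 18 mm across flats, 20.8 mm across corners, 20 mm tall, 50 g. Origin: its centre; z along its tall axis, its x is square to one pair of flats. May be absent.
- pellet5: Loose silver-grey metal pellet: a hexagonal prism 18 mm across flats, 20.8 mm across corners, 20 mm tall, 50 g. Origin: its centre; z along its tall axis, its x is square to one pair of flats. May be absent.
- jar: Bystander: amber jar, 56 mm wide, 75 mm high, standing beyond the block. Origin: centre of its underside.
- hammer: Bystander: hammer lying on the bench beyond the sheet. Origin: underside.
- crucible: Bystander: white open cup, 64 mm wide, 50 mm high, beyond the board. Origin: centre of its underside.
Mind the look-alikes: they are no part of the job. Of the things shaped like the cover, the aluminium one is meant.

How it is judged:
By the outcome, as a careful person would: the job done as asked, in the order asked, and still so for the second after the job is handed in, with the robot touching nothing.
Of pellet0, pellet1, pellet2, pellet3, pellet4, pellet5 only 4 to 6 are there at a start; the rules pass over those that are not, and their reading is None.
At some moment in a run one of pellet0, pellet1, pellet2, pellet3, pellet4, pellet5 may be knocked a few centimetres aside while the robot is not near it.
Once in a run the grip may slacken for a moment while it holds something.
It also fails if it takes over 210 s, if anything falls off the work surface, if the arm or the gripper's body presses on something with over 40 N, if the wrist force passes 120 N, or if a joint passes its speed limit or range.

ROBOT

A 6-joint arm with a two-finger parallel gripper is mounted at the origin on the work surface. World frame = base frame: x ahead of the robot, y to its left, z up, the work surface at z = 0. Lengths are in m, angles in rad, forces in N, time in s.
With the tool pointing down it reaches from about 0.325 to 1 m from the base axis. Payload 5.1 kg.
Tool frame: the origin (TCP) lies midway between the tips of the shut fingers; the grasp point (between the pads) lies ctrl.grip_depth behind it (ctrl.grip_depth is the distance from the TCP to the grasp point, in m); z points along the fingers, y is the line along which they close (so a half turn about z gives the same grasp; the last joint's range is limited). The gripper opens to 85 mm and grips with 20 to 120 N. Pads are 22 mm wide; open, the fingers measure 114 mm over their backs; the gripper's body (76 mm by 85 mm) begins 54 mm behind the grasp point. The pads swing forward as they close: fully open they stand 13 mm farther back than shut.
Start: joints at [1.075, 0.124, 1.65, -0, 1.367, -0.083], TCP at [0.261, 0.595, 0.231] pointing down, gripper open.
Joint ranges: [-2.61, 2.61], [-1.02, 2.33], [0.03, 2.71], [-1.35, 4.49], [0.32, 2.68], [-2.91, 2.91]. Speed limits (rad/s): [2.57, 2.57, 3.14, 3.14, 3.14, 3.14].

INTERFACE

Orientations are given as a 3x3 rotation matrix whose columns are the frame's x, y, z axes.
In Python, from bench import ctrl gives the robot as it stands. The module is installed in compiled form; this text tells all that it offers.
- The arm moves only by the shell command python3 -m jog 'ROWS'. ROWS is JSON, a list of rows, each an object of numbers: "wx", "wy", "wz": the turn, a rotation vector about the tool's x, y, z in units of 6 degrees (1.0 is 6 degrees); "dx", "dy", "dz": the shift along the tool's x, y, z in units of 30 mm (1.0 is 30 mm); "gripper": the closure, from 0 (fully open) to 1 (shut). A call has 1 to 8 rows; each row shifts and turns the commanded pose from where the row before left it, along the tool's axes as they then stand; what a row does not reach is not made up. A row lasts 1/12 s, in which the tool goes at most 41.7 mm and 7.16 degrees, less where a joint would pass 70% of its speed; a pose out of reach is approached as far as the arm can. A call is refused whole if a number of a shift passes 1 or a number of a turn 1, either way. A call with a gripper value outside its range is refused whole. The fingers move at their own pace and stop on an object; the grip force is fixed at half the most. Time passes only in rows, so rows that do not move let the fingers close. It gives the time, the measured TCP pose, the force, the opening and the grip force at its end, in the units of the state.
- ctrl.read_state(): the state, without advancing time (a new reading comes with each control period).
- ctrl.capture(name): name is "scene" or "side" or "wrist"; returns a dict with "img" (480x640x3 uint8, red, green, blue), "K" (3x3 intrinsics, pixels), "xyz" and "rotation" of the camera in the world. Camera axes: x right, y up, looking along -z (the intrinsics and any distortion apply to the point x, -y, -z); pixel columns grow to the right and rows downward; lengths in m; the calibration is good to about 2 mm. A picture is of the moment at which its call begins. There is no depth.
- ctrl.hand_in(): hands the job in; it is judged then, once.
Trained networks look in the newest picture that a camera, given by its name, has taken for a name from the list of things; names that differ only in an ending like _2 or _b are one class to them, and where a whole thing is asked for, a point or a joint stands for the part that bears it (a point fixed in the world has none). Each returns a list of dicts, best first, with "conf" (0 to 1); they miss things now and then, are a little off and sometimes report something else, mostly with a low value. They report only what shows in the picture. A call takes as long as a camera call. They do not tell look-alikes from the thing itself.
- ctrl.search_frame(target, camera): "rect" ([left, top, width, height] as shares, 0 to 1, of the picture: columns of its width, rows of its height, round what is visible of it).
- ctrl.cut_out(target, camera): "pixels" (480x640 bool, what is visible of it) and "rect" ([left, top, width, height] as shares, 0 to 1, of the picture: columns of its width, rows of its height, round what is visible of it).
- ctrl.pinpoint(target, camera): "location" ([column, row] as shares, 0 to 1, of the picture: columns of its width, rows of its height: a listed point, or the origin of a listed thing).
The state is a dict: "t": time; "qpos": joint angles; "qd": joint speeds; "tau": joint torques, N m; "position": TCP position; "orientation": TCP orientation; "contact_force": force on the tool from outside, world axes, zero at the start; "moment": the same for the moment, N m; "gripper_width": opening from 0.0 (shut) to 1.0 (fully open); "grip_force": force on a finger pad.
Only numpy, scipy, OpenCV 4.12 (cv2) and the standard library are available. Lean on these libraries where they do the work, as an engineer would, in place of code of your own. Each camera call takes 0.05 s, during which the arm holds its last target. There are 200 camera calls.

## Working session

There is one attempt and no reset: what is moved stays moved. The work goes in short steps, Python scripts to look and compute and a shell command to move; the robot and the scene stay as the last step left them, time stands still between calls to the robot, and variables do not carry over. Pictures are saved under pics/ and viewed, at most 14 in all, crops included, and the job is handed in when it is done.

```bash
mkdir -p pics; cat > h.py <<'E'
import numpy as np, cv2
from bench import ctrl
def cap(n):
    c=ctrl.capture(n); return c
def save(c,f): cv2.imwrite('pics/'+f,c['img'][:,:,::-1])
def ray(c,u,v):
    K=np.array(c['K']);R=np.array(c['rotation']);
    d=np.linalg.solve(K,[u,v,1.]); return np.array(c['xyz']),R@np.array([d[0],-d[1],-d[2]])
def atz(c,u,v,z):
    o,d=ray(c,u,v); return o+d*(z-o[2])/d[2]
def proj(c,p):
    q=np.array(c['rotation']).T@(np.array(p)-np.array(c['xyz'])); k=np.array(c['K'])@[q[0],-q[1],-q[2]]; return k[:2]/k[2]
E
python3 - <<'E'
from h import *
for n in ['scene','side','wrist']:
    c=cap(n); save(c,n+'0.png'); print(n,c.keys(),np.round(c['xyz'],3),np.round(c['rotation'],2).tolist(),np.round(c['K'],0).tolist())
s=ctrl.read_state();print(s, ctrl.grip_depth)
E
```

```text
scene dict_keys(['img', 'K', 'xyz', 'rotation']) [ 0.909 -0.335  1.067] [[0.66, -0.65, 0.37], [0.75, 0.58, -0.33], [0.0, 0.49, 0.87]] [[490.0, 0.0, 317.0], [0.0, 490.0, 238.0], [0.0, 0.0, 1.0]]
side dict_keys(['img', 'K', 'xyz', 'rotation']) [ 0.155 -0.707  0.547] [[0.91, 0.21, -0.36], [-0.42, 0.42, -0.8], [-0.02, 0.88, 0.48]] [[440.0, 0.0, 317.0], [0.0, 440.0, 240.0], [0.0, 0.0, 1.0]]
wrist dict_keys(['img', 'K', 'xyz', 'rotation']) [0.197 0.623 0.373] [[0.4, -0.88, -0.25], [0.92, 0.39, 0.11], [-0.0, -0.27, 0.96]] [[372.0, 0.0, 324.0], [0.0, 372.0, 239.0], [0.0, 0.0, 1.0]]
{'t': 0.15, 'qpos': array([ 1.07543766e+00,  1.24363452e-01,  1.65135545e+00, -3.03860885e-05,
        1.36749243e+00, -8.25978799e-02]), 'qd': array([-1.93867127e-03, -2.48074353e-06, -4.20293549e-03, -2.58614992e-03,
        2.16878353e-03, -9.19990967e-04]), 'tau': array([ 1.52113698e-04, -4.24225116e+01, -3.66013741e+01, -3.24645100e-05,
        4.60974115e-03, -3.35450613e-05]), 'position': array([0.26054946, 0.59498141, 0.23033299]), 'orientation': array([[-9.16019285e-01,  4.01133540e-01, -7.43249229e-04],
       [ 4.01134216e-01,  9.16018162e-01, -1.43825317e-03],
       [ 1.03898207e-04, -1.61561034e-03, -9.99998690e-01]]), 'contact_force': array([0.01455257, 0.40073522, 0.02192589]), 'moment': array([0.04066095, 0.00556581, 0.02173519]), 'grip_force': 0.0, 'gripper_width': 1.0029231347610488} 0.0187
```

View pics/scene0.png

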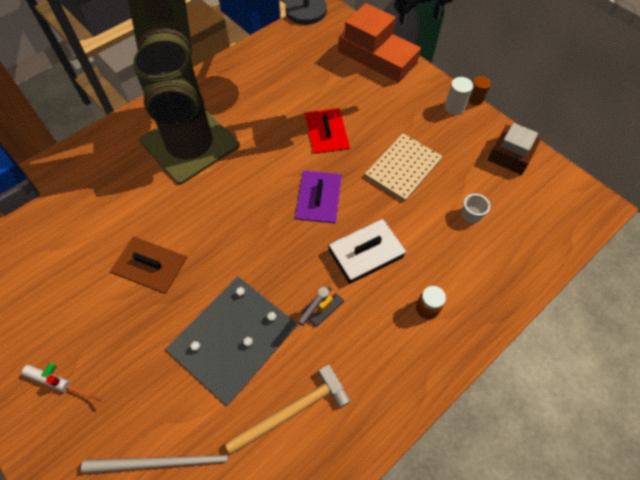

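View pics/side0.png

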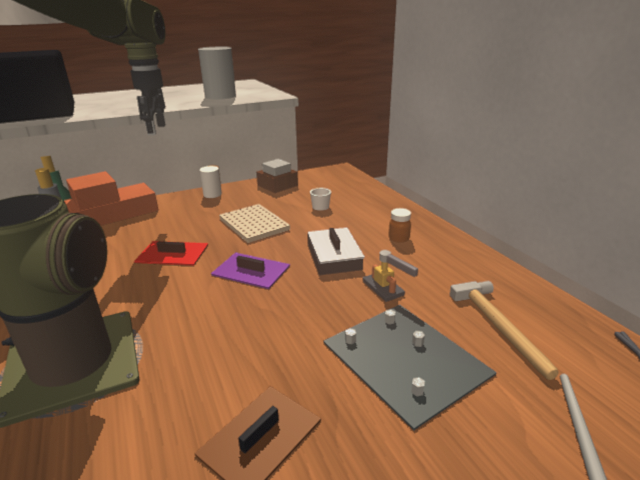

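The scene view shows four pellets on the slate at about (240,291), (271,316), (248,342) and (195,346). The tap is at (320,303), the covered block at (367,250) and the board at (403,166). The red, purple and brown plates are the look-alikes.

```bash
python3 - <<'E'
from h import *
C={n:cap(n) for n in ['scene','side']}
W=np.array([640,480])
def tri(a,b):
    A=[];B=[]
    M=np.zeros((3,3));v=np.zeros(3)
    for o,d in (a,b):
        d=d/np.linalg.norm(d);P=np.eye(3)-np.outer(d,d);M+=P;v+=P@o
    return np.linalg.solve(M,v)
for t,z in [('block',0),('cover',.03),('board',0),('sheet',0),('tap_axis',.081),('lever_grip',.081),('pellet0',.016),('jar',0),('crucible',0),('hammer',0)]:
    for n,c in C.items():
        for d in ctrl.pinpoint(t,n)[:6]:
            uv=np.array(d['location'])*W
            print(t,n,round(d['conf'],2),np.round(uv,1),np.round(atz(c,*uv,z)[:2],4))
# masks: board top, block/cover top, lever orientation
for t,z in [('cover',.036),('board',.015),('sheet',.006),('tap_lever',.09)]:
    for n,c in C.items():
        for d in ctrl.cut_out(t,n)[:5]:
            m=d['pixels'].astype(np.uint8)
            pts=np.argwhere(m)[:,::-1]
            w=np.array([atz(c,*p,z)[:2] for p in pts])
            r=cv2.minAreaRect((w*1000).astype(np.float32)); print('M',t,n,round(d['conf'],2),pts.mean(0).round(0),[np.round(q,1) for q in r])
E
```

```text
block side 0.72 [333.8 255.2] [0.5763 0.1271]
cover scene 0.79 [369.2 252. ] [0.5851 0.1232]
cover scene 0.79 [149.1 262. ] [ 0.2604 -0.285 ]
cover scene 0.74 [319.1 192.3] [0.3767 0.1482]
cover scene 0.73 [328.5 130.8] [0.2399 0.3047]
cover side 0.91 [333.3 246.1] [0.5718 0.1208]
cover side 0.9 [170.  252.3] [0.2105 0.2691]
cover side 0.83 [252.7 270.3] [0.3635 0.1031]
cover side 0.72 [262.9 435.7] [ 0.2477 -0.3089]
cover side 0.54 [503.6 330.8] [ 0.7023 -0.2898]
cover side 0.23 [399.3 236.7] [0.7403 0.0897]
board scene 0.84 [402.6 169.3] [0.4547 0.3823]
board scene 0.42 [343.9 246. ] [0.5222 0.1011]
board side 0.71 [252.1 222.1] [0.4525 0.3985]
board side 0.46 [421.5 338.6] [ 0.5835 -0.216 ]
board side 0.16 [399.8 238.9] [0.7685 0.125 ]
sheet scene 0.62 [230.4 338.7] [ 0.5266 -0.2504]
sheet side 0.72 [331.9 255.8] [0.5709 0.1267]
sheet side 0.65 [403.8 357.9] [ 0.5255 -0.2433]
sheet side 0.46 [421.3 339.7] [ 0.5814 -0.2183]
tap_axis scene 0.48 [369.2 250.2] [0.5977 0.1039]
tap_axis side 0.92 [381.  257.1] [ 0.5978 -0.047 ]
lever_grip scene 0.86 [310.  315.6] [ 0.6267 -0.1003]
lever
[... 1858 characters left out ...]
3.5]), np.float64(10.7)]
M sheet scene 0.72 [240. 292.] [array([ 454.8, -166.8]), array([21.6, 22.7]), np.float64(48.6)]
M sheet scene 0.67 [231. 340.] [array([ 528.3, -244.2]), array([193. , 233.4]), np.float64(8.9)]
M sheet scene 0.27 [430. 302.] [array([764.2, 146.5]), array([54.1, 88.1]), np.float64(18.4)]
M sheet side 0.91 [409. 365.] [array([ 525.1, -245.7]), array([195.1, 233.2]), np.float64(9.4)]
M sheet side 0.36 [387. 277.] [array([647.2, -15.9]), array([203.9, 105.5]), np.float64(40.2)]
M tap_lever scene 0.58 [314. 305.] [array([619.4, -82. ]), array([ 24.9, 100. ]), np.float64(17.3)]
M tap_lever side 0.83 [396. 263.] [array([602.5, -91.9]), array([ 37.8, 105.7]), np.float64(7.3)]
```

```bash
python3 - <<'E'
import cv2
i=cv2.imread('pics/scene0.png')[180:380,150:430]
cv2.imwrite('pics/crop0.png',cv2.resize(i,None,fx=2.85,fy=2.85,interpolation=cv2.INTER_CUBIC))
E
```

```text
(no output)
```

View pics/crop0.png

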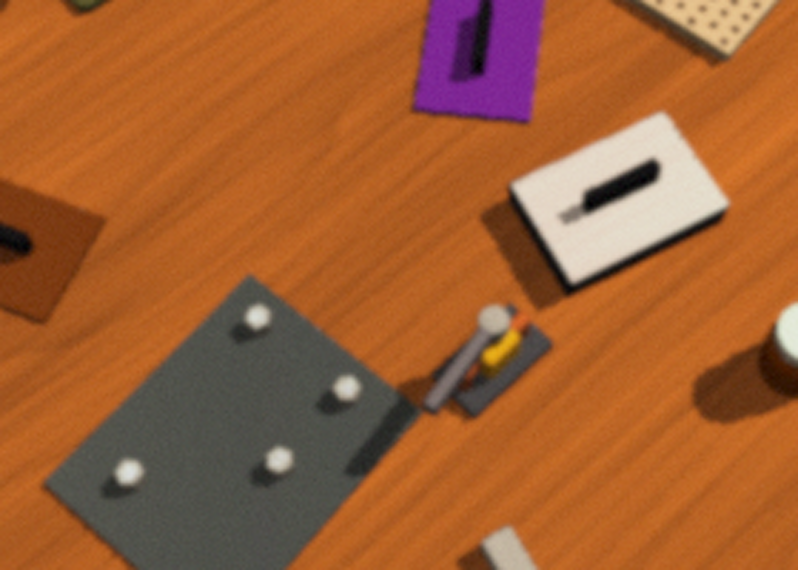

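There are exactly four pellets. The lever sits at about -60° from +x, with its grip near (0.628,-0.093). I'll turn the tool and fly over to the tap.

```bash
cat >> h.py <<'E'
def yaw():
    o=np.array(ctrl.read_state()['orientation']); return np.degrees(np.arctan2(o[1,1],o[0,1]))
def plan(x,y,z,yw=None):
    """wz units to turn first, then the shift (units of 30 mm) in the turned tool frame"""
    s=ctrl.read_state();p=np.array(s['position']);y0=yaw(); yw=y0 if yw is None else yw
    d=(yw-y0+180)%360-180; a=np.radians(yw); D=np.array([x,y,z])-p
    yx=np.array([np.cos(a),np.sin(a)]); xx=np.array([-yx[1],yx[0]])
    print('t %.1f wz %.2f | dx %.2f dy %.2f dz %.2f'%(s['t'],-d/6,D[:2]@xx/.03,D[:2]@yx/.03,-D[2]/.03))
E
R='{"dx":-1}'
python3 -m jog '[{"wz":1},{"wz":1},{"wz":1},{"wz":1},{"wz":1},{"wz":1},{"dz":0.5},{"dz":0.5}]'
python3 -m jog '[{"dx":-1},{"dx":-1},{"dx":-1},{"dx":-1},{"dx":-1},{"dx":-1},{"dx":-1},{"dx":-1}]'
python3 -m jog '[{"dx":-1},{"dx":-1},{"dx":-1},{"dx":-1},{"dx":-1},{"dx":-1},{"dx":-1},{"dx":-1}]'
python3 -m jog '[{"dx":-1},{"dx":-1},{"dx":-1},{"dx":-1},{"dx":-1},{"dx":-1},{"dx":-1},{"dx":-0.5},{}]'
python3 -m jog '[{"dx":-1},{"dx":-1},{"dx":-1},{"dx":-1},{"dx":-1},{"dx":-1},{"dx":-1},{}]'
python3 - <<'E'
from h import *
c=cap('wrist');save(c,'w1.png')
print(yaw(),ctrl.read_state()['position'])
for t in ['tap_axis','lever_grip']:
  for n in ['wrist','scene','side']:
    k=c if n=='wrist' else cap(n)
    for d in ctrl.pinpoint(t,n)[:2]:
        uv=np.array(d['location'])*[640,480]; print(t,n,round(d['conf'],2),uv.round(),atz(k,*uv,.081).round(4))
E
```

```text
66.35002571727136 [0.26077096 0.59538149 0.23131541]
tap_axis scene 0.67 [326. 292.] [ 0.6082 -0.0378  0.081 ]
tap_axis side 0.88 [383. 257.] [ 0.6003 -0.0491  0.081 ]
tap_axis side 0.64 [349. 254.] [ 0.5443 -0.0077  0.081 ]
lever_grip scene 0.59 [310. 315.] [ 0.6259 -0.0991  0.081 ]
lever_grip scene 0.29 [372. 259.] [0.6178 0.0916 0.081 ]
lever_grip side 0.76 [407. 265.] [ 0.6278 -0.0961  0.081 ]invalid input at $[0]: expected keys wx, wy, wz, dx, dy, dz, gripper
invalid input at $[0]: expected keys wx, wy, wz, dx, dy, dz, gripper
invalid input at $[0]: expected keys wx, wy, wz, dx, dy, dz, gripper
invalid input at $[0]: expected keys wx, wy, wz, dx, dy, dz, gripper
invalid input at $[0]: expected keys wx, wy, wz, dx, dy, dz, gripper
```

View pics/w1.png

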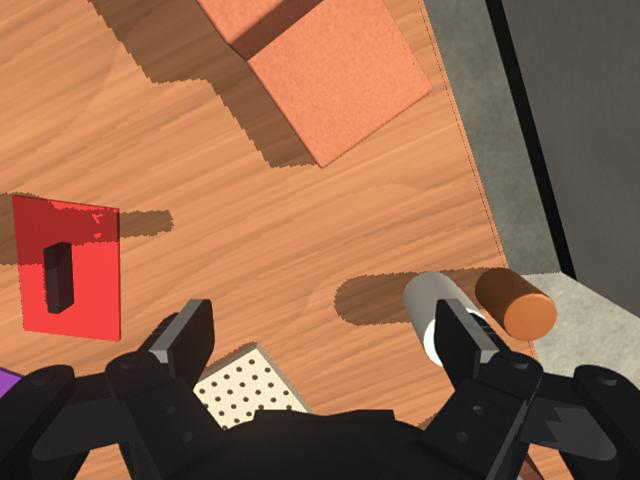

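The move was refused because every row needs all seven keys. The wrist picture is from the unmoved start pose. It shows only the red look-alike and the board edge, at (250,390). I'll resend the full rows.

```bash
python3 -m jog '[{"wx":0,"wy":0,"wz":1,"dx":0,"dy":0,"dz":0,"gripper":0},{"wx":0,"wy":0,"wz":1,"dx":0,"dy":0,"dz":0,"gripper":0},{"wx":0,"wy":0,"wz":1,"dx":0,"dy":0,"dz":0,"gripper":0},{"wx":0,"wy":0,"wz":1,"dx":0,"dy":0,"dz":0,"gripper":0},{"wx":0,"wy":0,"wz":1,"dx":0,"dy":0,"dz":0,"gripper":0},{"wx":0,"wy":0,"wz":1,"dx":0,"dy":0,"dz":0,"gripper":0},{"wx":0,"wy":0,"wz":0,"dx":-1,"dy":0,"dz":0,"gripper":0},{"wx":0,"wy":0,"wz":0,"dx":-1,"dy":0,"dz":0,"gripper":0}]'
python3 -m jog '[{"wx":0,"wy":0,"wz":0,"dx":-1,"dy":0,"dz":0,"gripper":0},{"wx":0,"wy":0,"wz":0,"dx":-1,"dy":0,"dz":0,"gripper":0},{"wx":0,"wy":0,"wz":0,"dx":-1,"dy":0,"dz":0,"gripper":0},{"wx":0,"wy":0,"wz":0,"dx":-1,"dy":0,"dz":0,"gripper":0},{"wx":0,"wy":0,"wz":0,"dx":-1,"dy":0,"dz":0,"gripper":0},{"wx":0,"wy":0,"wz":0,"dx":-1,"dy":0,"dz":0,"gripper":0},{"wx":0,"wy":0,"wz":0,"dx":-1,"dy":0,"dz":0,"gripper":0},{"wx":0,"wy":0,"wz":0,"dx":-1,"dy":0,"dz":0,"gripper":0}]'
python3 -m jog '[{"wx":0,"wy":0,"wz":0,"dx":-1,"dy":0,"dz":0,"gripper":0},{"wx":0,"wy":0,"wz":0,"dx":-1,"dy":0,"dz":0,"gripper":0},{"wx":0,"wy":0,"wz":0,"dx":-1,"dy":0,"dz":0,"gripper":0},{"wx":0,"wy":0,"wz":0,"dx":-1,"dy":0,"dz":0,"gripper":0},{"wx":0,"wy":0,"wz":0,"dx":-1,"dy":0,"dz":0,"gripper":0},{"wx":0,"wy":0,"wz":0,"dx":-1,"dy":0,"dz":0,"gripper":0},{"wx":0,"wy":0,"wz":0,"dx":-1,"dy":0,"dz":0,"gripper":0},{"wx":0,"wy":0,"wz":0,"dx":-1,"dy":0,"dz":0,"gripper":0}]'
python3 -m jog '[{"wx":0,"wy":0,"wz":0,"dx":-1,"dy":0,"dz":0,"gripper":0},{"wx":0,"wy":0,"wz":0,"dx":-1,"dy":0,"dz":0,"gripper":0},{"wx":0,"wy":0,"wz":0,"dx":-1,"dy":0,"dz":0,"gripper":0},{"wx":0,"wy":0,"wz":0,"dx":-1,"dy":0,"dz":0,"gripper":0},{"wx":0,"wy":0,"wz":0,"dx":-1,"dy":0,"dz":0,"gripper":0},{"wx":0,"wy":0,"wz":0,"dx":-1,"dy":0,"dz":0,"gripper":0},{"wx":0,"wy":0,"wz":0,"dx":-0.5,"dy":0,"dz":0,"gripper":0},{"wx":0,"wy":0,"wz":0,"dx":0,"dy":0,"dz":0,"gripper":0}]'
python3 - <<'E'
from h import *
c=cap('wrist');save(c,'w1.png')
print(yaw(),ctrl.read_state()['position'])
plan(.628,-.093,.2,30)
for t in ['tap_axis','lever_grip']:
  for n in ['wrist']:
    k=c if n=='wrist' else cap(n)
    for d in ctrl.pinpoint(t,n)[:2]:
        uv=np.array(d['location'])*[640,480]; print(t,n,round(d['conf'],2),uv.round(),atz(k,*uv,.081).round(4))
E
```

```text
t: 2.87
position: [0.2907, 0.5437, 0.2311]
orientation: [[-0.507, 0.862, -0.0], [0.862, 0.507, -0.0], [-0.0, -0.0, -1.0]]
contact_force: [1.1, 0.0, -0.2]
gripper_width: 1.005
grip_force: 0.0
t: 3.53
position: [0.4129, 0.3352, 0.2315]
orientation: [[-0.505, 0.863, 0.0], [0.863, 0.505, 0.0], [0.0, 0.001, -1.0]]
contact_force: [0.7, 0.2, -0.2]
gripper_width: 0.998
grip_force: 0.0
t: 4.2
position: [0.5342, 0.128, 0.2315]
orientation: [[-0.505, 0.863, 0.0], [0.863, 0.505, 0.0], [-0.0, 0.0, -1.0]]
contact_force: [-0.2, 0.5, 0.3]
gripper_width: 0.997
grip_force: 0.0
t: 4.87
position: [0.6331, -0.0415, 0.2311]
orientation: [[-0.502, 0.865, -0.0], [0.865, 0.502, -0.0], [-0.0, -0.0, -1.0]]
contact_force: [0.1, 0.3, 0.2]
gripper_width: 0.998
grip_force: 0.0
30.23069611514994 [ 0.63238167 -0.03981004  0.23102936]
t 4.9 wz 0.04 | dx -1.46 dy -1.01 dz 1.03
tap_axis wrist 0.7 [294. 210.] [ 0.6071 -0.0458  0.081 ]
lever_grip wrist 0.66 [278. 273.] [ 0.6213 -0.0997  0.081 ]
```

View pics/w1.png

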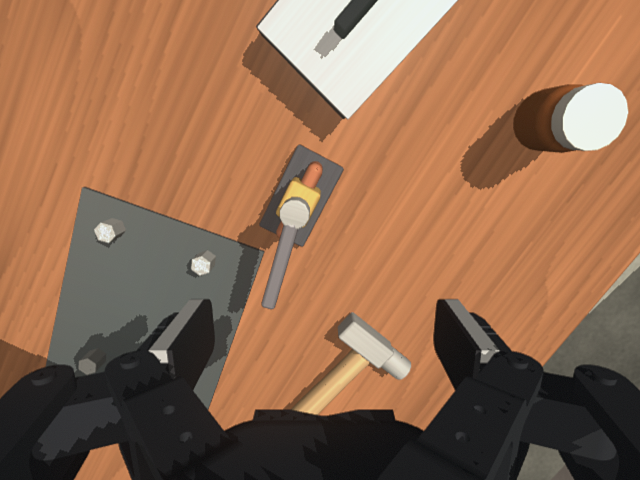

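The wrist view is clear. The hub is at (294,213) and the lever tip at (268,307). The base plate's long edges run (300,146)→(262,232) and (343,168)→(302,246).

```bash
python3 - <<'E'
from h import *
c=cap('wrist')
A=lambda p,q,z:(atz(c,*p,z)[:2].round(4),atz(c,*q,z)[:2].round(4),np.degrees(np.arctan2(*(atz(c,*q,z)-atz(c,*p,z))[1::-1])).round(1))
print('lever',A((290,232),(268,307),.09)); print('base',A((300,146),(262,232),.01),A((343,168),(302,246),.01))
m=ctrl.cut_out('tap_lever','wrist')
for d in m[:2]:
    p=np.argwhere(d['pixels'])[:,::-1]; p=p[p[:,1]>235]; w=np.array([atz(c,*q,.09)[:2] for q in p]); u,s,v=np.linalg.svd(w-w.mean(0),full_matrices=False)
    print(d['conf'],len(p),w.mean(0),np.degrees(np.arctan2(v[0,1],v[0,0])), w[:,1].min())
E
```

```text
lever (array([ 0.6113, -0.0571]), array([ 0.6269, -0.1234]), np.float64(-76.8))
base (array([ 5.828e-01, -5.000e-04]), array([ 0.5911, -0.0936]), np.float64(-84.9)) (array([0.6287, 0.0025]), array([ 0.6333, -0.086 ]), np.float64(-87.0))
0.93 1190 [ 0.61935012 -0.09309839] 102.8520085430162 -0.12877041369910847
```

The lever points at -77° and the pipe at about -86°, so the tap is about 81° open. I'll grip the lever 60 mm from its axis.

```bash
python3 -m jog '[{"wx":0,"wy":0,"wz":1,"dx":0,"dy":0,"dz":0,"gripper":0.2},{"wx":0,"wy":0,"wz":1,"dx":0,"dy":0,"dz":0,"gripper":0.2},{"wx":0,"wy":0,"wz":0.87,"dx":0,"dy":0,"dz":0,"gripper":0.2},{"wx":0,"wy":0,"wz":0,"dx":0,"dy":0,"dz":0,"gripper":0.2}]'
python3 -c "
from h import *
plan(.6195,-.1025,.064,13)"
```

```text
t: 5.45
position: [0.6317, -0.0376, 0.2315]
orientation: [[-0.227, 0.974, 0.0], [0.974, 0.227, 0.0], [0.0, 0.0, -1.0]]
contact_force: [-0.4, -0.2, 0.2]
gripper_width: 0.796
grip_force: 0.0
t 5.5 wz 0.02 | dx -2.02 dy -0.88 dz 5.58
```

```bash
python3 -m jog '[{"wx":0,"wy":0,"wz":0,"dx":-0.67,"dy":-0.3,"dz":0,"gripper":0.2},{"wx":0,"wy":0,"wz":0,"dx":-0.67,"dy":-0.3,"dz":0,"gripper":0.2},{"wx":0,"wy":0,"wz":0,"dx":-0.67,"dy":-0.3,"dz":0,"gripper":0.2},{"wx":0,"wy":0,"wz":0,"dx":0,"dy":0,"dz":0,"gripper":0.2},{"wx":0,"wy":0,"wz":0,"dx":0,"dy":0,"dz":0.9,"gripper":0.2},{"wx":0,"wy":0,"wz":0,"dx":0,"dy":0,"dz":0.9,"gripper":0.2},{"wx":0,"wy":0,"wz":0,"dx":0,"dy":0,"dz":0.9,"gripper":0.2},{"wx":0,"wy":0,"wz":0,"dx":0,"dy":0,"dz":0,"gripper":0.2}]'
python3 -m jog '[{"wx":0,"wy":0,"wz":0,"dx":0,"dy":0,"dz":0.9,"gripper":0.2},{"wx":0,"wy":0,"wz":0,"dx":0,"dy":0,"dz":0.9,"gripper":0.2},{"wx":0,"wy":0,"wz":0,"dx":0,"dy":0,"dz":0.9,"gripper":0.2},{"wx":0,"wy":0,"wz":0,"dx":0,"dy":0,"dz":0,"gripper":0.2},{"wx":0,"wy":0,"wz":0,"dx":0,"dy":0,"dz":0,"gripper":1},{"wx":0,"wy":0,"wz":0,"dx":0,"dy":0,"dz":0,"gripper":1},{"wx":0,"wy":0,"wz":0,"dx":0,"dy":0,"dz":0,"gripper":1},{"wx":0,"wy":0,"wz":0,"dx":0,"dy":0,"dz":0,"gripper":1}]'
python3 -m jog '[{"wx":0,"wy":0,"wz":0,"dx":0,"dy":0,"dz":0,"gripper":1},{"wx":0,"wy":0,"wz":0,"dx":0,"dy":0,"dz":0,"gripper":1},{"wx":0,"wy":0,"wz":0,"dx":0,"dy":0,"dz":0,"gripper":1},{"wx":0,"wy":0,"wz":0,"dx":0,"dy":0,"dz":0,"gripper":1},{"wx":0,"wy":0,"wz":0,"dx":0,"dy":0,"dz":0,"gripper":1},{"wx":0,"wy":0,"wz":0,"dx":0,"dy":0,"dz":0,"gripper":1}]'
```

```text
t: 6.12
position: [0.6156, -0.1017, 0.1436]
orientation: [[-0.23, 0.973, -0.011], [0.973, 0.23, 0.003], [0.006, -0.01, -1.0]]
contact_force: [-1.9, 0.1, -1.6]
gripper_width: 0.796
grip_force: 0.0
t: 6.78
position: [0.6213, -0.104, 0.0722]
orientation: [[-0.227, 0.974, 0.004], [0.974, 0.228, -0.001], [-0.002, 0.004, -1.0]]
contact_force: [-0.3, 0.6, 0.3]
gripper_width: 0.239
grip_force: 0.0
t: 7.28
position: [0.6217, -0.104, 0.0719]
orientation: [[-0.227, 0.974, 0.005], [0.974, 0.227, -0.0], [-0.002, 0.005, -1.0]]
contact_force: [2.2, 1.6, 6.1]
gripper_width: 0.121
grip_force: 59.9
```

The lever is held. I'll swing it counter-clockwise along its arc.

```bash
python3 -m jog '[{"wx":0,"wy":0,"wz":-1,"dx":0.011,"dy":0.216,"dz":0,"gripper":1},{"wx":0,"wy":0,"wz":-1,"dx":0.011,"dy":0.216,"dz":0,"gripper":1},{"wx":0,"wy":0,"wz":-1,"dx":0.011,"dy":0.216,"dz":0,"gripper":1},{"wx":0,"wy":0,"wz":-1,"dx":0.011,"dy":0.216,"dz":0,"gripper":1},{"wx":0,"wy":0,"wz":-1,"dx":0.011,"dy":0.216,"dz":0,"gripper":1},{"wx":0,"wy":0,"wz":0,"dx":0,"dy":0,"dz":0,"gripper":1}]'
python3 -m jog '[{"wx":0,"wy":0,"wz":-1,"dx":0.011,"dy":0.216,"dz":0,"gripper":1},{"wx":0,"wy":0,"wz":-1,"dx":0.011,"dy":0.216,"dz":0,"gripper":1},{"wx":0,"wy":0,"wz":-1,"dx":0.011,"dy":0.216,"dz":0,"gripper":1},{"wx":0,"wy":0,"wz":-1,"dx":0.011,"dy":0.216,"dz":0,"gripper":1},{"wx":0,"wy":0,"wz":-1,"dx":0.011,"dy":0.216,"dz":0,"gripper":1},{"wx":0,"wy":0,"wz":-1,"dx":0.011,"dy":0.216,"dz":0,"gripper":1},{"wx":0,"wy":0,"wz":-1,"dx":0.011,"dy":0.216,"dz":0,"gripper":1},{"wx":0,"wy":0,"wz":0,"dx":0,"dy":0,"dz":0,"gripper":1}]'
```

```text
t: 7.78
position: [0.6497, -0.0891, 0.0719]
orientation: [[-0.687, 0.726, 0.003], [0.726, 0.687, -0.002], [-0.004, 0.001, -1.0]]
contact_force: [-0.1, -2.3, 8.4]
gripper_width: 0.124
grip_force: 60.2
t: 8.45
position: [0.6682, -0.0503, 0.0718]
orientation: [[-0.997, 0.078, 0.001], [0.078, 0.997, -0.005], [-0.002, -0.004, -1.0]]
contact_force: [-2.2, -6.1, 8.8]
gripper_width: 0.124
grip_force: 60.3
```

```bash
python3 -m jog '[{"wx":0,"wy":0,"wz":-1,"dx":0.011,"dy":0.216,"dz":0,"gripper":1},{"wx":0,"wy":0,"wz":0,"dx":0,"dy":0,"dz":0,"gripper":1}]'
python3 -m jog '[{"wx":0,"wy":0,"wz":-0.5,"dx":0,"dy":0.108,"dz":0,"gripper":1},{"wx":0,"wy":0,"wz":0,"dx":0,"dy":0,"dz":0,"gripper":1}]'
python3 -c "
from h import *
print(yaw(),ctrl.read_state()['moment'])"
```

```text
t: 8.62
position: [0.6683, -0.0441, 0.0718]
orientation: [[-1.0, -0.026, 0.001], [-0.026, 1.0, -0.005], [-0.001, -0.005, -1.0]]
contact_force: [-1.7, -5.6, 8.9]
gripper_width: 0.124
grip_force: 60.3
t: 8.78
position: [0.6682, -0.0426, 0.0718]
orientation: [[-0.997, -0.073, 0.001], [-0.073, 0.997, -0.007], [-0.001, -0.007, -1.0]]
contact_force: [-2.5, -11.2, 8.2]
gripper_width: 0.121
grip_force: 60.8
94.1954085400409 [-1.57497676  0.43329413 -0.49484833]
```

```bash
python3 -m jog '[{"wx":0,"wy":0,"wz":-0.4,"dx":0,"dy":0.09,"dz":0,"gripper":1},{"wx":0,"wy":0,"wz":0,"dx":0,"dy":0,"dz":0,"gripper":1},{"wx":0,"wy":0,"wz":0,"dx":0,"dy":0,"dz":0,"gripper":1}]'
python3 -m jog '[{"wx":0,"wy":0,"wz":-0.2,"dx":0,"dy":0.06,"dz":0,"gripper":1},{"wx":0,"wy":0,"wz":0,"dx":0,"dy":0,"dz":0,"gripper":1},{"wx":0,"wy":0,"wz":0,"dx":0,"dy":0,"dz":0,"gripper":1}]'
```

```text
t: 9.03
position: [0.6682, -0.0422, 0.0719]
orientation: [[-0.994, -0.11, 0.002], [-0.11, 0.994, -0.009], [-0.001, -0.009, -1.0]]
contact_force: [-1.0, -15.7, 6.9]
gripper_width: 0.122
grip_force: 69.2
t: 9.28
position: [0.6682, -0.042, 0.0719]
orientation: [[-0.992, -0.13, 0.003], [-0.13, 0.991, -0.011], [-0.001, -0.012, -1.0]]
contact_force: [-0.8, -21.1, 6.0]
gripper_width: 0.121
grip_force: 75.7
```

The position has stopped changing while the force climbs to 21 N, so the stop is reached at a lever direction of about +3.5°. I'll release, rise and move over the cover.

```bash
python3 -m jog '[{"wx":0,"wy":0,"wz":0,"dx":0,"dy":0,"dz":0,"gripper":0.5},{"wx":0,"wy":0,"wz":0,"dx":0,"dy":0,"dz":0,"gripper":0.5},{"wx":0,"wy":0,"wz":0,"dx":0,"dy":0,"dz":0,"gripper":0.5},{"wx":0,"wy":0,"wz":0,"dx":0,"dy":0,"dz":0,"gripper":0.5},{"wx":0,"wy":0,"wz":0,"dx":0,"dy":0,"dz":-1,"gripper":0.5},{"wx":0,"wy":0,"wz":0,"dx":0,"dy":0,"dz":-1,"gripper":0.5},{"wx":0,"wy":0,"wz":0,"dx":0,"dy":0,"dz":-1,"gripper":0.5},{"wx":0,"wy":0,"wz":0,"dx":0,"dy":0,"dz":-1,"gripper":0.5}]'
python3 -m jog '[{"wx":0,"wy":0,"wz":1,"dx":0,"dy":0,"dz":-1,"gripper":0.5},{"wx":0,"wy":0,"wz":1,"dx":0,"dy":0,"dz":0,"gripper":0.5},{"wx":0,"wy":0,"wz":1,"dx":0,"dy":0,"dz":0,"gripper":0.5},{"wx":0,"wy":0,"wz":1,"dx":0,"dy":0,"dz":0,"gripper":0.5},{"wx":0,"wy":0,"wz":1,"dx":0,"dy":0,"dz":0,"gripper":0.5},{"wx":0,"wy":0,"wz":1,"dx":0,"dy":0,"dz":0,"gripper":0.5},{"wx":0,"wy":0,"wz":1,"dx":0,"dy":0,"dz":0,"gripper":0.5},{"wx":0,"wy":0,"wz":1,"dx":0,"dy":0,"dz":0,"gripper":0.5}]'
python3 -m jog '[{"wx":0,"wy":0,"wz":1,"dx":0,"dy":0,"dz":0,"gripper":0.5},{"wx":0,"wy":0,"wz":1,"dx":0,"dy":0,"dz":0,"gripper":0.5},{"wx":0,"wy":0,"wz":1,"dx":0,"dy":0,"dz":0,"gripper":0.5},{"wx":0,"wy":0,"wz":1,"dx":0,"dy":0,"dz":0,"gripper":0.5},{"wx":0,"wy":0,"wz":1,"dx":0,"dy":0,"dz":0,"gripper":0.5},{"wx":0,"wy":0,"wz":1,"dx":0,"dy":0,"dz":0,"gripper":0.5},{"wx":0,"wy":0,"wz":1,"dx":0,"dy":0,"dz":0,"gripper":0.5},{"wx":0,"wy":0,"wz":1,"dx":0,"dy":0,"dz":0,"gripper":0.5}]'
python3 -c "
from h import *
print(yaw());plan(.575,.123,.2,-12.5);plan(.575,.03,.23,-12.5)"
```

```text
t: 9.95
position: [0.6665, -0.0336, 0.1898]
orientation: [[-0.991, -0.136, -0.002], [-0.136, 0.991, 0.0], [0.002, 0.001, -1.0]]
contact_force: [-0.2, -0.5, -0.6]
gripper_width: 0.503
grip_force: 0.0
t: 10.62
position: [0.6667, -0.0336, 0.2186]
orientation: [[-0.761, 0.649, -0.001], [0.649, 0.761, 0.0], [0.001, -0.001, -1.0]]
contact_force: [-0.8, -0.4, -0.4]
gripper_width: 0.5
grip_force: 0.0
t: 11.28
position: [0.6667, -0.0336, 0.2186]
orientation: [[-0.026, 1.0, -0.001], [1.0, 0.026, 0.0], [0.0, -0.001, -1.0]]
contact_force: [-0.3, -0.2, -0.1]
gripper_width: 0.499
grip_force: 0.0
1.5099786321139332
t 11.3 wz 2.33 | dx 4.44 dy -4.11 dz 0.62
t 11.3 wz 2.33 | dx 1.41 dy -3.44 dz -0.38
```

```bash
python3 -m jog '[{"wx":0,"wy":0,"wz":1,"dx":0,"dy":0,"dz":0,"gripper":0.5},{"wx":0,"wy":0,"wz":1,"dx":0,"dy":0,"dz":0,"gripper":0.5},{"wx":0,"wy":0,"wz":0.33,"dx":0,"dy":0,"dz":0,"gripper":0.5},{"wx":0,"wy":0,"wz":0,"dx":0.35,"dy":-0.86,"dz":-0.1,"gripper":0.5},{"wx":0,"wy":0,"wz":0,"dx":0.35,"dy":-0.86,"dz":-0.1,"gripper":0.5},{"wx":0,"wy":0,"wz":0,"dx":0.35,"dy":-0.86,"dz":-0.1,"gripper":0.5},{"wx":0,"wy":0,"wz":0,"dx":0.35,"dy":-0.86,"dz":-0.1,"gripper":0.5},{"wx":0,"wy":0,"wz":0,"dx":0,"dy":0,"dz":0,"gripper":0.5}]'
python3 - <<'E'
from h import *
c=cap('wrist');save(c,'w2.png'); print(yaw(),ctrl.read_state()['position'])
for t in ['cover','tap_lever']:
  for d in ctrl.cut_out(t,'wrist')[:3]:
    p=np.argwhere(d['pixels'])[:,::-1]
    z=.036 if t=='cover' else .09
    w=np.array([atz(c,*q,z)[:2] for q in p]);r=cv2.minAreaRect((w*1000).astype(np.float32));print(t,d['conf'],p.mean(0),[np.round(q,1) for q in r])
g=c['img'].astype(int).sum(2)
s=cap('scene');save(s,'s2.png')
for d in ctrl.cut_out('tap_lever','scene')[:2]:
    p=np.argwhere(d['pixels'])[:,::-1]; print(d['conf'],p.mean(0),p.min(0),p.max(0))
i=np.hstack([cv2.resize(c['img'],(400,300)),cv2.resize(s['img'][240:340,260:393],(400,300))]);cv2.imwrite('pics/v2.png',i[:,:,::-1])
E
```

```text
t: 11.95
position: [0.5721, 0.0313, 0.2313]
orientation: [[0.209, 0.978, -0.002], [0.978, -0.209, 0.001], [0.001, -0.002, -1.0]]
contact_force: [1.1, 0.1, -0.7]
gripper_width: 0.497
grip_force: 0.0
-12.068871770011478 [0.57366821 0.03021284 0.2313571 ]
cover 0.88 [156.31083203 467.69701727] [array([ 317.8, -226.5]), array([52.5, 26.1]), np.float64(35.2)]
cover 0.75 [307.40410839  96.95257867] [array([576.6, 124.1]), array([151.6, 104.7]), np.float64(76.7)]
cover 0.58 [ 90.69398613 120.41339281] [array([390.3, 147.6]), array([ 97.2, 141.7]), np.float64(41.8)]
tap_lever 0.84 [440.12352576 285.51707014] [array([644.2, -39.6]), array([20. , 94.2]), np.float64(88.5)]
0.88 [332.93215339 302.98820059] [316 287] [352 321]
0.6 [230.75141104 340.2392638 ] [166 277] [296 404]
```

View pics/v2.png

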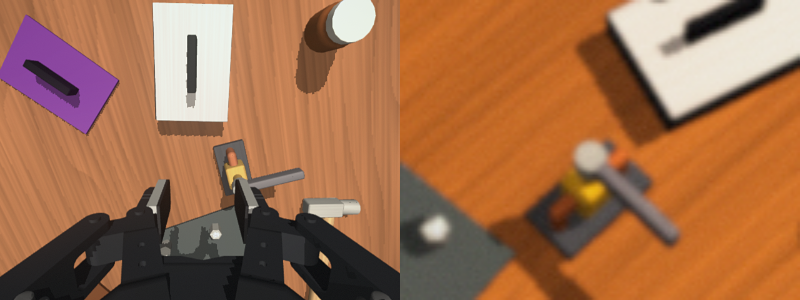

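The lever is now square to the pipe, so the tap is shut. The cover fits 151.6 x 104.7 mm, centred at (0.5766,0.1241) with its long axis at 76.7°. I'll grasp the bar.

```bash
python3 -c "
from h import *
plan(.5765,.124,.041,-13.3)"

```

```text
t 12.2 wz 0.17 | dx 3.11 dy -0.71 dz 6.33
```

```bash
python3 -m jog '[{"wx":0,"wy":0,"wz":0.17,"dx":0,"dy":0,"dz":0,"gripper":0.4},{"wx":0,"wy":0,"wz":0,"dx":0.78,"dy":-0.18,"dz":0.5,"gripper":0.4},{"wx":0,"wy":0,"wz":0,"dx":0.78,"dy":-0.18,"dz":0.5,"gripper":0.4},{"wx":0,"wy":0,"wz":0,"dx":0.78,"dy":-0.18,"dz":0.5,"gripper":0.4},{"wx":0,"wy":0,"wz":0,"dx":0.78,"dy":-0.18,"dz":0.5,"gripper":0.4},{"wx":0,"wy":0,"wz":0,"dx":0,"dy":0,"dz":1,"gripper":0.4},{"wx":0,"wy":0,"wz":0,"dx":0,"dy":0,"dz":1,"gripper":0.4},{"wx":0,"wy":0,"wz":0,"dx":0,"dy":0,"dz":0,"gripper":0.4}]'
python3 -c "
from h import *
plan(.5765,.124,.041,-13.3)"
```

```text
t: 12.87
position: [0.5714, 0.124, 0.104]
orientation: [[0.23, 0.973, -0.013], [0.973, -0.23, -0.002], [-0.004, -0.012, -1.0]]
contact_force: [-1.7, -0.6, -1.3]
gripper_width: 0.602
grip_force: 0.0
t 12.9 wz 0.00 | dx 0.04 dy 0.17 dz 2.10
```

```bash
python3 -m jog '[{"wx":0,"wy":0,"wz":0,"dx":0,"dy":0,"dz":0.8,"gripper":0.4},{"wx":0,"wy":0,"wz":0,"dx":0,"dy":0,"dz":0.7,"gripper":0.4},{"wx":0,"wy":0,"wz":0,"dx":0,"dy":0,"dz":0.4,"gripper":0.4},{"wx":0,"wy":0,"wz":0,"dx":0,"dy":0,"dz":0,"gripper":0.4},{"wx":0,"wy":0,"wz":0,"dx":0,"dy":0,"dz":0,"gripper":0.4}]'
python3 -c "
from h import *
plan(.5765,.124,.041,-13.3)"
```

```text
t: 13.28
position: [0.5759, 0.1241, 0.0547]
orientation: [[0.23, 0.973, -0.001], [0.973, -0.23, -0.0], [-0.0, -0.001, -1.0]]
contact_force: [0.8, -0.3, 0.8]
gripper_width: 0.599
grip_force: 0.0
t 13.3 wz -0.00 | dx -0.00 dy 0.02 dz 0.46
```

```bash
python3 -m jog '[{"wx":0,"wy":0,"wz":0,"dx":0,"dy":0,"dz":0.42,"gripper":0.4},{"wx":0,"wy":0,"wz":0,"dx":0,"dy":0,"dz":0,"gripper":0.4},{"wx":0,"wy":0,"wz":0,"dx":0,"dy":0,"dz":0,"gripper":1},{"wx":0,"wy":0,"wz":0,"dx":0,"dy":0,"dz":0,"gripper":1},{"wx":0,"wy":0,"wz":0,"dx":0,"dy":0,"dz":0,"gripper":1},{"wx":0,"wy":0,"wz":0,"dx":0,"dy":0,"dz":0,"gripper":1},{"wx":0,"wy":0,"wz":0,"dx":0,"dy":0,"dz":0,"gripper":1},{"wx":0,"wy":0,"wz":0,"dx":0,"dy":0,"dz":0,"gripper":1}]'
python3 -m jog '[{"wx":0,"wy":0,"wz":0,"dx":0,"dy":0,"dz":0,"gripper":1},{"wx":0,"wy":0,"wz":0,"dx":0,"dy":0,"dz":0,"gripper":1},{"wx":0,"wy":0,"wz":0,"dx":0,"dy":0,"dz":-0.5,"gripper":1},{"wx":0,"wy":0,"wz":0,"dx":0,"dy":0,"dz":-0.5,"gripper":1},{"wx":0,"wy":0,"wz":0,"dx":0,"dy":0,"dz":-0.5,"gripper":1},{"wx":0,"wy":0,"wz":0,"dx":0,"dy":0,"dz":-0.5,"gripper":1},{"wx":0,"wy":0,"wz":0,"dx":0,"dy":0,"dz":0,"gripper":1},{"wx":0,"wy":0,"wz":0,"dx":0,"dy":0,"dz":0,"gripper":1}]'
python3 -c "
from h import *
print(ctrl.read_state()['moment']);plan(.454,.382,.100,8.8)"
```

```text
t: 13.95
position: [0.5763, 0.1246, 0.0427]
orientation: [[0.23, 0.973, 0.002], [0.973, -0.23, 0.0], [0.001, 0.002, -1.0]]
contact_force: [0.4, -0.2, 4.1]
gripper_width: 0.124
grip_force: 63.0
t: 14.62
position: [0.5754, 0.1245, 0.1013]
orientation: [[0.23, 0.973, 0.0], [0.973, -0.23, 0.0], [0.0, 0.0, -1.0]]
contact_force: [0.2, -0.2, -3.5]
gripper_width: 0.125
grip_force: 62.3
[-0.03925858 -0.06378704 -0.00071523]
t 14.6 wz -3.68 | dx 9.10 dy -2.69 dz 0.04
```

The cover is lifted. I'll refine the board pose by fitting its box outline to the masks from both fixed cameras.

```bash
python3 - <<'E'
from h import *
from scipy.optimize import minimize
obs=[]
for n in ['scene','side']:
    c=cap(n); m=cv2.imread(f'pics/{n}0.png').astype(int)
    b,g,r=m[...,0],m[...,1],m[...,2]
    k=((r>130)&(g>0.7*r)&(b>0.45*r)&(b<0.9*r)).astype(np.uint8)
    w=np.zeros_like(k); u,v=proj(c,(.454,.382,.008)).astype(int); w[v-45:v+45,u-55:u+55]=1
    k=cv2.morphologyEx(k*w,cv2.MORPH_CLOSE,np.ones((7,7)));nl,l,st,_=cv2.connectedComponentsWithStats(k);i=1+st[1:,4].argmax()
    k=(l==i); print(n,k.sum(),st[i]); obs.append((c,cv2.resize(k.astype(np.uint8),None,fx=4,fy=4,interpolation=0)))
def cost(p,z0=0,pr=False):
    t=0;a=np.radians(p[2]);R=np.array([[np.cos(a),-np.sin(a)],[np.sin(a),np.cos(a)]])
    for c,k in obs:
        P=[proj(c,[*(R@[sx*.065,sy*.09]+np.array(p[:2])/1000),z]) for sx in(-1,1) for sy in(-1,1) for z in(z0,.015)]
        h=cv2.convexHull((np.array(P)*4+1.5).astype(np.float32)); M=np.zeros_like(k); cv2.fillConvexPoly(M,(h*16).astype(np.int32),1,shift=4)
        t+=(M&k).sum()/(M|k).sum()
    return -t/2
for z0 in (0,.015):
  for i in ([0],[1],[0,1]):
    full=obs; obs=[full[j] for j in i]
    r=minimize(cost,[454,382,8.8],args=(z0,),method='Nelder-Mead',options=dict(initial_simplex=[[454,382,8.8],[460,382,8.8],[454,390,8.8],[454,382,12]]));print(z0,i,r.x.round(1),r.fun.round(3)); obs=full
E
```

```text
scene 2667 [ 365  134   77   65 2667]
side 1425 [ 219  203   71   37 1425]
0 [0] [449.7 391.2   9.8] -0.472
0 [1] [454.4 402.7   8.7] -0.441
0 [0, 1] [451.2 392.9  10.6] -0.891
0.015 [0] [452.8 385.4   9.7] -0.486
0.015 [1] [451.  382.2   9.8] -0.461
0.015 [0, 1] [452.2 385.2  10. ] -0.943
```

The top-face fits agree: the board is at (0.452,0.3845), yaw 9.8°.

```bash
python3 -m jog '[{"wx":0,"wy":0,"wz":-0.77,"dx":0,"dy":0,"dz":-0.1,"gripper":1},{"wx":0,"wy":0,"wz":-0.77,"dx":0,"dy":0,"dz":-0.1,"gripper":1},{"wx":0,"wy":0,"wz":-0.77,"dx":0,"dy":0,"dz":0,"gripper":1},{"wx":0,"wy":0,"wz":-0.77,"dx":0,"dy":0,"dz":0,"gripper":1},{"wx":0,"wy":0,"wz":-0.77,"dx":0,"dy":0,"dz":0,"gripper":1},{"wx":0,"wy":0,"wz":0,"dx":0,"dy":0,"dz":0,"gripper":1}]'
python3 -c "
from h import *
plan(.452,.3845,.100,9.8)"
```

```text
t: 15.22
position: [0.5743, 0.1243, 0.1056]
orientation: [[-0.172, 0.985, -0.003], [0.985, 0.172, -0.0], [0.0, -0.003, -1.0]]
contact_force: [-0.3, -0.3, -3.0]
gripper_width: 0.122
grip_force: 64.1
t 15.2 wz 0.02 | dx 9.24 dy -2.54 dz 0.19
```

```bash
python3 -m jog '[{"wx":0,"wy":0,"wz":0,"dx":0.6,"dy":-0.16,"dz":0,"gripper":1},{"wx":0,"wy":0,"wz":0,"dx":0.8,"dy":-0.22,"dz":0,"gripper":1},{"wx":0,"wy":0,"wz":0,"dx":0.8,"dy":-0.22,"dz":0,"gripper":1},{"wx":0,"wy":0,"wz":0,"dx":0.8,"dy":-0.22,"dz":0,"gripper":1},{"wx":0,"wy":0,"wz":0,"dx":0.8,"dy":-0.22,"dz":0,"gripper":1},{"wx":0,"wy":0,"wz":0,"dx":0.8,"dy":-0.22,"dz":0,"gripper":1},{"wx":0,"wy":0,"wz":0,"dx":0.8,"dy":-0.22,"dz":0,"gripper":1},{"wx":0,"wy":0,"wz":0,"dx":0.8,"dy":-0.22,"dz":0,"gripper":1}]'
python3 -m jog '[{"wx":0,"wy":0,"wz":0,"dx":0.8,"dy":-0.22,"dz":0,"gripper":1},{"wx":0,"wy":0,"wz":0,"dx":0.8,"dy":-0.22,"dz":0,"gripper":1},{"wx":0,"wy":0,"wz":0,"dx":0.8,"dy":-0.22,"dz":0,"gripper":1},{"wx":0,"wy":0,"wz":0,"dx":0.6,"dy":-0.18,"dz":0,"gripper":1},{"wx":0,"wy":0,"wz":0,"dx":0,"dy":0,"dz":0,"gripper":1},{"wx":0,"wy":0,"wz":0,"dx":0,"dy":0,"dz":0,"gripper":1}]'
python3 - <<'E'
from h import *
plan(.452,.3845,.033,9.8)
c=cap('wrist');s=cap('side')
i=np.hstack([cv2.resize(c['img'],(400,300)),cv2.resize(s['img'][140:290,170:370],(400,300))]);cv2.imwrite('pics/v3.png',i[:,:,::-1])
E
```

```text
t: 15.88
position: [0.4922, 0.2997, 0.1063]
orientation: [[-0.168, 0.986, -0.002], [0.986, 0.168, -0.001], [-0.001, -0.002, -1.0]]
contact_force: [1.3, 0.1, -2.3]
gripper_width: 0.123
grip_force: 64.1
t: 16.38
position: [0.4524, 0.3836, 0.1064]
orientation: [[-0.171, 0.985, -0.002], [0.985, 0.171, -0.002], [-0.001, -0.002, -1.0]]
contact_force: [-0.1, -0.4, -3.0]
gripper_width: 0.123
grip_force: 64.2
t 16.4 wz 0.01 | dx 0.03 dy -0.01 dz 2.45
```

View pics/v3.png

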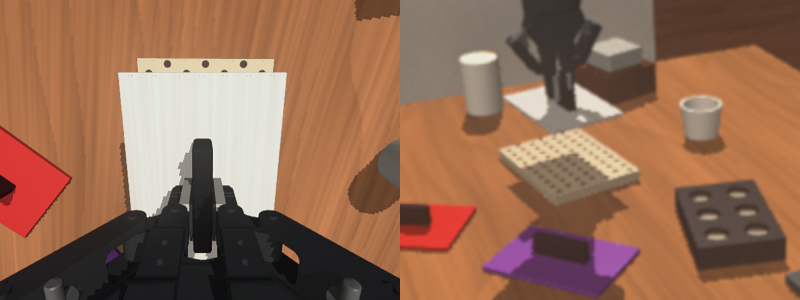

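The plate sits squarely over the board: plate columns 118–286 against board columns 137–273. I'll lower it.

```bash
python3 -m jog '[{"wx":0,"wy":0,"wz":0,"dx":0,"dy":0,"dz":0.6,"gripper":1},{"wx":0,"wy":0,"wz":0,"dx":0,"dy":0,"dz":0.6,"gripper":1},{"wx":0,"wy":0,"wz":0,"dx":0,"dy":0,"dz":0.6,"gripper":1},{"wx":0,"wy":0,"wz":0,"dx":0,"dy":0,"dz":0.4,"gripper":1},{"wx":0,"wy":0,"wz":0,"dx":0,"dy":0,"dz":0.2,"gripper":1},{"wx":0,"wy":0,"wz":0,"dx":0,"dy":0,"dz":0,"gripper":1},{"wx":0,"wy":0,"wz":0,"dx":0,"dy":0,"dz":0,"gripper":1}]'
python3 -m jog '[{"wx":0,"wy":0,"wz":0,"dx":0,"dy":0,"dz":0.12,"gripper":1},{"wx":0,"wy":0,"wz":0,"dx":0,"dy":0,"dz":0,"gripper":1},{"wx":0,"wy":0,"wz":0,"dx":0,"dy":0,"dz":0,"gripper":1}]'
```

```text
t: 17.07
position: [0.4538, 0.3832, 0.0359]
orientation: [[-0.17, 0.985, 0.0], [0.985, 0.17, -0.0], [-0.0, 0.0, -1.0]]
contact_force: [-0.2, -0.1, -2.0]
gripper_width: 0.124
grip_force: 64.2
t: 17.32
position: [0.4538, 0.3837, 0.0328]
orientation: [[-0.171, 0.985, 0.001], [0.985, 0.171, 0.001], [0.0, 0.001, -1.0]]
contact_force: [0.9, 0.3, -2.3]
gripper_width: 0.123
grip_force: 64.2
```

```bash
python3 -m jog '[{"wx":0,"wy":0,"wz":0,"dx":0,"dy":0,"dz":0.08,"gripper":1},{"wx":0,"wy":0,"wz":0,"dx":0,"dy":0,"dz":0.08,"gripper":1},{"wx":0,"wy":0,"wz":0,"dx":0,"dy":0,"dz":0,"gripper":1},{"wx":0,"wy":0,"wz":0,"dx":0,"dy":0,"dz":0,"gripper":1}]'
python3 -m jog '[{"wx":0,"wy":0,"wz":0,"dx":0,"dy":0,"dz":0.04,"gripper":1},{"wx":0,"wy":0,"wz":0,"dx":0,"dy":0,"dz":0,"gripper":1},{"wx":0,"wy":0,"wz":0,"dx":0,"dy":0,"dz":0,"gripper":1}]'
```

```text
t: 17.65
position: [0.4538, 0.3838, 0.0277]
orientation: [[-0.171, 0.985, 0.001], [0.985, 0.171, 0.001], [0.001, 0.001, -1.0]]
contact_force: [0.5, 0.1, -0.3]
gripper_width: 0.123
grip_force: 64.4
t: 17.9
position: [0.4538, 0.3838, 0.0277]
orientation: [[-0.171, 0.985, 0.0], [0.985, 0.171, 0.0], [0.0, 0.001, -1.0]]
contact_force: [-3.2, -0.8, 6.6]
gripper_width: 0.121
grip_force: 65.4
```

The cover has touched down at the expected height. I'll release and rise, then turn towards the block's y axis (76.7° or -103.3°) and travel to view the pellets.

```bash
python3 -m jog '[{"wx":0,"wy":0,"wz":0,"dx":0,"dy":0,"dz":0,"gripper":0.4},{"wx":0,"wy":0,"wz":0,"dx":0,"dy":0,"dz":0,"gripper":0.4},{"wx":0,"wy":0,"wz":0,"dx":0,"dy":0,"dz":0,"gripper":0.4},{"wx":0,"wy":0,"wz":0,"dx":0,"dy":0,"dz":-0.4,"gripper":0.4},{"wx":0,"wy":0,"wz":0,"dx":0,"dy":0,"dz":-1,"gripper":0.4},{"wx":0,"wy":0,"wz":0,"dx":0,"dy":0,"dz":-1,"gripper":0.4},{"wx":0,"wy":0,"wz":0,"dx":0,"dy":0,"dz":-1,"gripper":0.4},{"wx":0,"wy":0,"wz":0,"dx":0,"dy":0,"dz":-1,"gripper":0.4}]'
python3 -m jog '[{"wx":0,"wy":0,"wz":0,"dx":0,"dy":0,"dz":-1,"gripper":0.4},{"wx":0,"wy":0,"wz":0,"dx":-1,"dy":0,"dz":-0.5,"gripper":0.4},{"wx":0,"wy":0,"wz":0,"dx":-1,"dy":0,"dz":0,"gripper":0.4},{"wx":0,"wy":0,"wz":0,"dx":-1,"dy":0,"dz":0,"gripper":0.4},{"wx":0,"wy":0,"wz":0,"dx":-1,"dy":0,"dz":0,"gripper":0.4},{"wx":0,"wy":0,"wz":0,"dx":-1,"dy":0,"dz":0,"gripper":0.4},{"wx":0,"wy":0,"wz":0,"dx":-1,"dy":0,"dz":0,"gripper":0.4},{"wx":0,"wy":0,"wz":0,"dx":-1,"dy":0,"dz":0,"gripper":0.4}]'
python3 -m jog '[{"wx":0,"wy":0,"wz":0,"dx":-1,"dy":0,"dz":0,"gripper":0.4},{"wx":0,"wy":0,"wz":0,"dx":-1,"dy":0,"dz":0,"gripper":0.4},{"wx":0,"wy":0,"wz":0,"dx":-1,"dy":0,"dz":0,"gripper":0.4},{"wx":0,"wy":0,"wz":0,"dx":-1,"dy":0,"dz":0,"gripper":0.4},{"wx":0,"wy":0,"wz":0,"dx":-1,"dy":0,"dz":0,"gripper":0.4},{"wx":0,"wy":0,"wz":0,"dx":0,"dy":0,"dz":0,"gripper":0.4},{"wx":0,"wy":0,"wz":0,"dx":0,"dy":0,"dz":0,"gripper":0.4}]'
python3 - <<'E'
from h import *
s=cap('scene');print(yaw())
i=s['img'][120:350,180:486];cv2.imwrite('pics/v4.png',cv2.resize(i,(798,600),interpolation=cv2.INTER_CUBIC)[:,:,::-1])
c=cap('wrist')
for n,k in [('wrist',c)]:
  for j in range(6):
    for d in ctrl.pinpoint('block_hole%d'%j,n)[:1]:
        uv=np.array(d['location'])*[640,480]; print(j,n,round(d['conf'],2),atz(k,*uv,.03).round(4))
plan(.52,-.24,.24,80)
E
```

```text
t: 18.57
position: [0.4533, 0.3833, 0.1603]
orientation: [[-0.171, 0.985, 0.0], [0.985, 0.171, 0.0], [0.0, 0.0, -1.0]]
contact_force: [-0.3, 1.4, -0.1]
gripper_width: 0.598
grip_force: 0.0
t: 19.23
position: [0.4892, 0.1752, 0.2041]
orientation: [[-0.171, 0.985, 0.001], [0.985, 0.171, 0.0], [0.0, 0.001, -1.0]]
contact_force: [0.7, -0.5, 0.1]
gripper_width: 0.603
grip_force: 0.0
t: 19.82
position: [0.515, 0.0276, 0.2038]
orientation: [[-0.168, 0.986, 0.001], [0.986, 0.168, 0.0], [0.0, 0.001, -1.0]]
contact_force: [1.0, 0.1, 0.2]
gripper_width: 0.596
grip_force: 0.0
9.755770744013137
0 wrist 0.97 [0.566  0.1782 0.03  ]
1 wrist 0.97 [0.566  0.1782 0.03  ]
2 wrist 0.97 [0.566  0.1782 0.03  ]
3 wrist 0.97 [0.566  0.1782 0.03  ]
4 wrist 0.97 [0.566  0.1782 0.03  ]
5 wrist 0.97 [0.566  0.1782 0.03  ]
t 20.2 wz -11.68 | dx -1.73 dy -8.82 dz -1.23
```

View pics/v4.png

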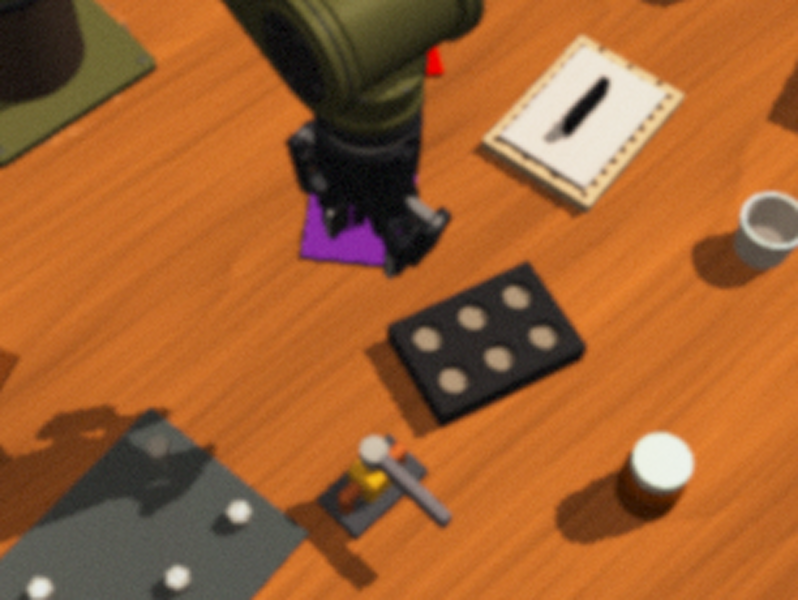

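The cover lies flat and centred on the board at crop (590,120). The six wells are visible on the block and the lever is still shut. Next I'll fit the well grid.

```bash
python3 - <<'E'
from h import *
from scipy.optimize import least_squares
G=np.array([[sx*.024,sy*.048] for sx in(-1,1) for sy in(-1,0,1)])
for n in ['wrist','scene']:
  k=cap(n)
  P=[]
  for d in ctrl.pinpoint('block_hole0',n):
    uv=np.array(d['location'])*[640,480]; p=atz(k,*uv,.03)[:2]
    if d['conf']>.3 and np.hypot(*(p-[.576,.124]))<.09: P.append(p)
  P=np.array(P)
  def f(q):
    a=q[2];R=np.array([[np.cos(a),-np.sin(a)],[np.sin(a),np.cos(a)]]);H=G@R.T+q[:2]
    return np.array([np.sort(np.linalg.norm(H-p,axis=1))[0] for p in P])
  r=least_squares(f,[.5766,.124,np.radians(-13.3)],x_scale=[.01,.01,.1],loss='soft_l1',f_scale=.004)
  print(n,len(P),r.x[:2].round(4),np.degrees(r.x[2]).round(2),f(r.x).round(4))
E
```

```text
wrist 6 [0.5758 0.1254] -13.18 [0.0011 0.001  0.0007 0.002  0.0038 0.0016]
scene 5 [0.5676 0.1249] -15.39 [0.0023 0.0047 0.0061 0.0053 0.0057]
```

```bash
python3 -m jog '[{"wx":0,"wy":0,"wz":-1,"dx":0,"dy":0,"dz":-0.2,"gripper":0.5},{"wx":0,"wy":0,"wz":-1,"dx":0,"dy":0,"dz":-0.2,"gripper":0.5},{"wx":0,"wy":0,"wz":-1,"dx":0,"dy":0,"dz":-0.2,"gripper":0.5},{"wx":0,"wy":0,"wz":-1,"dx":0,"dy":0,"dz":-0.2,"gripper":0.5},{"wx":0,"wy":0,"wz":-1,"dx":0,"dy":0,"dz":-0.2,"gripper":0.5},{"wx":0,"wy":0,"wz":-1,"dx":0,"dy":0,"dz":0,"gripper":0.5},{"wx":0,"wy":0,"wz":-1,"dx":0,"dy":0,"dz":0,"gripper":0.5},{"wx":0,"wy":0,"wz":-1,"dx":0,"dy":0,"dz":0,"gripper":0.5}]'
python3 -m jog '[{"wx":0,"wy":0,"wz":-1,"dx":0,"dy":0,"dz":0,"gripper":0.5},{"wx":0,"wy":0,"wz":-1,"dx":0,"dy":0,"dz":0,"gripper":0.5},{"wx":0,"wy":0,"wz":-1,"dx":0,"dy":0,"dz":0,"gripper":0.5},{"wx":0,"wy":0,"wz":-0.15,"dx":0,"dy":-0.4,"dz":0,"gripper":0.5},{"wx":0,"wy":0,"wz":0,"dx":-0.25,"dy":-0.9,"dz":0,"gripper":0.5},{"wx":0,"wy":0,"wz":0,"dx":-0.25,"dy":-0.9,"dz":0,"gripper":0.5},{"wx":0,"wy":0,"wz":0,"dx":-0.25,"dy":-0.9,"dz":0,"gripper":0.5},{"wx":0,"wy":0,"wz":0,"dx":-0.25,"dy":-0.9,"dz":0,"gripper":0.5}]'
python3 -m jog '[{"wx":0,"wy":0,"wz":0,"dx":0,"dy":-0.9,"dz":0,"gripper":0.5},{"wx":0,"wy":0,"wz":0,"dx":0,"dy":-0.9,"dz":0,"gripper":0.5},{"wx":0,"wy":0,"wz":0,"dx":0,"dy":-0.9,"dz":0,"gripper":0.5},{"wx":0,"wy":0,"wz":0,"dx":0,"dy":0,"dz":0,"gripper":0.5},{"wx":0,"wy":0,"wz":0,"dx":0,"dy":0,"dz":0,"gripper":0.5}]'
cat >> h.py <<'E'
def pellets(n='wrist',z=.026,fix=True):
    c=cap(n)
    for d in ctrl.cut_out('pellet0',n):
        p=np.argwhere(d['pixels'])[:,::-1]
        if d['conf']<.25 or len(p)<15: continue
        w=np.array([atz(c,*q,.016)[:2] for q in p])
        print(n,'mask',round(d['conf'],2),p.mean(0).round(),len(p),atz(c,*p.mean(0),.016)[:2].round(4))
    for d in ctrl.pinpoint('pellet0',n):
        if d['conf']>.25:
            uv=np.array(d['location'])*[640,480]; print(n,'pin',round(d['conf'],2),uv.round(),atz(c,*uv,.016)[:2].round(4))
    return c
E
python3 - <<'E'
from h import *
print(yaw(),ctrl.read_state()['position'])
c=pellets();save(c,'w5.png');pellets('scene')
E
```

```text
t: 21.08
position: [0.5149, 0.0288, 0.2333]
orientation: [[-0.849, 0.528, 0.0], [0.528, 0.849, 0.0], [-0.0, 0.0, -1.0]]
contact_force: [0.2, 0.4, -0.2]
gripper_width: 0.5
grip_force: 0.0
t: 21.75
position: [0.5163, -0.096, 0.2332]
orientation: [[-0.973, 0.229, 0.0], [0.229, 0.973, -0.0], [-0.0, -0.0, -1.0]]
contact_force: [-0.1, -0.5, 0.8]
gripper_width: 0.501
grip_force: 0.0
t: 22.17
position: [0.4975, -0.1747, 0.233]
orientation: [[-0.973, 0.232, -0.0], [0.232, 0.973, 0.0], [0.0, 0.0, -1.0]]
contact_force: [-0.6, 0.0, 0.4]
gripper_width: 0.504
grip_force: 0.0
76.57933406688322 [ 0.49746171 -0.17470143  0.23304845]
wrist mask 0.82 [358. 257.] 351 [ 0.5556 -0.1535]
wrist mask 0.78 [184. 241.] 416 [ 0.4987 -0.3202]
wrist mask 0.69 [321. 169.] 363 [ 0.4609 -0.1692]
wrist mask 0.69 [289. 282.] 384 [ 0.5668 -0.2284]
wrist pin 0.94 [184. 242.] [ 0.4999 -0.3211]
wrist pin 0.82 [287. 284.] [ 0.5675 -0.2317]
wrist pin 0.76 [358. 260.] [ 0.5596 -0.1537]
wrist pin 0.6 [319. 167.] [ 0.4593 -0.1703]
scene mask 0.57 [272. 317.] 87 [ 0.5535 -0.1521]
scene mask 0.47 [248. 342.] 96 [ 0.5638 -0.2281]
scene mask 0.42 [240. 292.] 67 [ 0.4579 -0.1684]
scene pin 0.61 [234. 338.] [ 0.5358 -0.2455]
scene pin 0.6 [247. 340.] [ 0.559  -0.2274]
scene pin 0.56 [241. 295.] [ 0.4648 -0.1704]
scene pin 0.49 [273. 317.] [ 0.5551 -0.1499]
scene pin 0.46 [195. 343.] [ 0.4889 -0.3165]
```

View pics/w5.png

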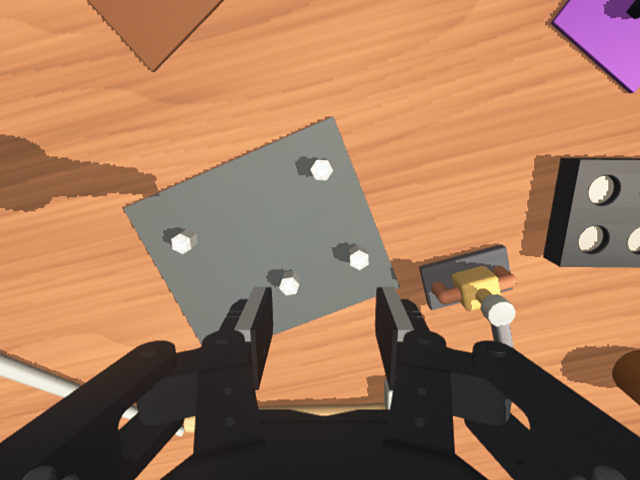

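All four pellets stand on the slate in the wrist view, at (321,169), (358,258), (288,283) and (183,241). The two cameras agree on their positions. I'll start with the pellet at (0.5565,-0.153).

```bash
python3 -c "
from h import *
plan(.5565,-.153,.017,76.7)"
```

```text
t 22.5 wz 0.02 | dx -1.75 dy 1.09 dz 7.20
```

```bash
python3 -m jog '[{"wx":0,"wy":0,"wz":0,"dx":-0.58,"dy":0.36,"dz":0.6,"gripper":0.5},{"wx":0,"wy":0,"wz":0,"dx":-0.58,"dy":0.36,"dz":0.6,"gripper":0.5},{"wx":0,"wy":0,"wz":0,"dx":-0.58,"dy":0.36,"dz":0.6,"gripper":0.5},{"wx":0,"wy":0,"wz":0,"dx":0,"dy":0,"dz":1,"gripper":0.5},{"wx":0,"wy":0,"wz":0,"dx":0,"dy":0,"dz":1,"gripper":0.5},{"wx":0,"wy":0,"wz":0,"dx":0,"dy":0,"dz":1,"gripper":0.5},{"wx":0,"wy":0,"wz":0,"dx":0,"dy":0,"dz":0,"gripper":0.5},{"wx":0,"wy":0,"wz":0,"dx":0,"dy":0,"dz":0,"gripper":0.5}]'
python3 -c "
from h import *
c=cap('wrist');save(c,'w6.png')
plan(.5565,-.153,.017,76.7)"
```

```text
t: 23.13
position: [0.5547, -0.1531, 0.0874]
orientation: [[-0.974, 0.229, -0.004], [0.229, 0.974, 0.002], [0.005, 0.001, -1.0]]
contact_force: [0.7, -0.1, 0.5]
gripper_width: 0.503
grip_force: 0.0
t 23.2 wz 0.01 | dx 0.00 dy 0.03 dz 2.43
```

View pics/w6.png

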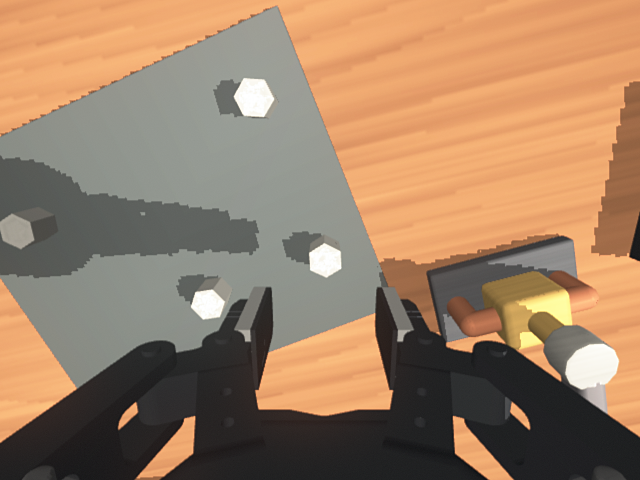

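The pellet at (325,260) is centred between the pads (columns 272 and 376). I'll descend and grip.

```bash
python3 -m jog '[{"wx":0,"wy":0,"wz":0,"dx":0,"dy":0,"dz":0.8,"gripper":0.5},{"wx":0,"wy":0,"wz":0,"dx":0,"dy":0,"dz":0.8,"gripper":0.5},{"wx":0,"wy":0,"wz":0,"dx":0,"dy":0,"dz":0.5,"gripper":0.5},{"wx":0,"wy":0,"wz":0,"dx":0,"dy":0,"dz":0.3,"gripper":0.5},{"wx":0,"wy":0,"wz":0,"dx":0,"dy":0,"dz":0,"gripper":0.5},{"wx":0,"wy":0,"wz":0,"dx":0,"dy":0,"dz":0,"gripper":0.5},{"wx":0,"wy":0,"wz":0,"dx":0,"dy":0,"dz":0,"gripper":0.5}]'
python3 -m jog '[{"wx":0,"wy":0,"wz":0,"dx":0,"dy":0,"dz":0,"gripper":1},{"wx":0,"wy":0,"wz":0,"dx":0,"dy":0,"dz":0,"gripper":1},{"wx":0,"wy":0,"wz":0,"dx":0,"dy":0,"dz":0,"gripper":1},{"wx":0,"wy":0,"wz":0,"dx":0,"dy":0,"dz":0,"gripper":1},{"wx":0,"wy":0,"wz":0,"dx":0,"dy":0,"dz":0,"gripper":1},{"wx":0,"wy":0,"wz":0,"dx":0,"dy":0,"dz":0,"gripper":1},{"wx":0,"wy":0,"wz":0,"dx":0,"dy":0,"dz":0,"gripper":1},{"wx":0,"wy":0,"wz":0,"dx":0,"dy":0,"dz":0,"gripper":1}]'
```

```text
t: 23.77
position: [0.5577, -0.1548, 0.0195]
orientation: [[-0.973, 0.23, 0.004], [0.23, 0.973, -0.001], [-0.004, -0.001, -1.0]]
contact_force: [-0.1, -0.5, 0.3]
gripper_width: 0.503
grip_force: 0.0
t: 24.43
position: [0.5572, -0.1547, 0.0189]
orientation: [[-0.973, 0.23, 0.002], [0.23, 0.973, -0.001], [-0.003, -0.0, -1.0]]
contact_force: [0.2, 0.6, 6.6]
gripper_width: 0.179
grip_force: 58.6
```

Gripped, reading 0.179. I'll lift.

```bash
python3 -m jog '[{"wx":0,"wy":0,"wz":0,"dx":0,"dy":0,"dz":-0.6,"gripper":1},{"wx":0,"wy":0,"wz":0,"dx":0,"dy":0,"dz":-1,"gripper":1},{"wx":0,"wy":0,"wz":0,"dx":0,"dy":0,"dz":-1,"gripper":1},{"wx":0,"wy":0,"wz":0,"dx":0,"dy":0,"dz":-1,"gripper":1},{"wx":0,"wy":0,"wz":0,"dx":0,"dy":0,"dz":-1,"gripper":1},{"wx":0,"wy":0,"wz":0,"dx":0,"dy":0,"dz":0,"gripper":1},{"wx":0,"wy":0,"wz":0,"dx":0,"dy":0,"dz":0,"gripper":1}]'
python3 -c "
from h import *
plan(.6103,.1660,.037,76.7)"
```

```text
t: 25.02
position: [0.5574, -0.1547, 0.1579]
orientation: [[-0.973, 0.23, 0.005], [0.23, 0.973, -0.002], [-0.005, -0.001, -1.0]]
contact_force: [-0.2, -0.4, -1.5]
gripper_width: 0.179
grip_force: 58.9
t 25.0 wz 0.00 | dx 0.74 dy 10.81 dz 4.03
```

```bash
python3 -m jog '[{"wx":0,"wy":0,"wz":0,"dx":0.06,"dy":0.8,"dz":0,"gripper":1},{"wx":0,"wy":0,"wz":0,"dx":0.06,"dy":0.91,"dz":0,"gripper":1},{"wx":0,"wy":0,"wz":0,"dx":0.06,"dy":0.91,"dz":0,"gripper":1},{"wx":0,"wy":0,"wz":0,"dx":0.06,"dy":0.91,"dz":0,"gripper":1},{"wx":0,"wy":0,"wz":0,"dx":0.06,"dy":0.91,"dz":0,"gripper":1},{"wx":0,"wy":0,"wz":0,"dx":0.06,"dy":0.91,"dz":0,"gripper":1},{"wx":0,"wy":0,"wz":0,"dx":0.06,"dy":0.91,"dz":0,"gripper":1},{"wx":0,"wy":0,"wz":0,"dx":0.06,"dy":0.91,"dz":0,"gripper":1}]'
python3 -m jog '[{"wx":0,"wy":0,"wz":0,"dx":0.06,"dy":0.91,"dz":0,"gripper":1},{"wx":0,"wy":0,"wz":0,"dx":0.06,"dy":0.91,"dz":0,"gripper":1},{"wx":0,"wy":0,"wz":0,"dx":0.06,"dy":0.91,"dz":0,"gripper":1},{"wx":0,"wy":0,"wz":0,"dx":0.06,"dy":0.91,"dz":0,"gripper":1},{"wx":0,"wy":0,"wz":0,"dx":0,"dy":0,"dz":1,"gripper":1},{"wx":0,"wy":0,"wz":0,"dx":0,"dy":0,"dz":1,"gripper":1},{"wx":0,"wy":0,"wz":0,"dx":0,"dy":0,"dz":0.5,"gripper":1},{"wx":0,"wy":0,"wz":0,"dx":0,"dy":0,"dz":0,"gripper":1}]'
python3 - <<'E'
from h import *
c=cap('wrist');save(c,'w7.png')
plan(.6103,.1660,.037,76.7)
for d in ctrl.pinpoint('block_hole0','wrist'):
    uv=np.array(d['location'])*[640,480]; print(round(d['conf'],2),uv.round(),atz(c,*uv,.03)[:2].round(4))
E
```

```text
t: 25.68
position: [0.59, 0.0598, 0.1525]
orientation: [[-0.973, 0.23, -0.004], [0.23, 0.973, -0.0], [0.004, -0.001, -1.0]]
contact_force: [0.3, -0.1, -0.9]
gripper_width: 0.179
grip_force: 58.9
t: 26.35
position: [0.6042, 0.1657, 0.0724]
orientation: [[-0.973, 0.229, -0.013], [0.229, 0.973, -0.002], [0.012, -0.005, -1.0]]
contact_force: [-0.4, -0.4, -1.0]
gripper_width: 0.181
grip_force: 58.9
t 26.4 wz 0.01 | dx -0.14 dy 0.04 dz 1.28
0.97 [237. 278.] [0.5975 0.119 ]
0.9 [139. 192.] [0.5422 0.084 ]
0.8 [235. 190.] [0.5525 0.1313]
0.67 [331. 282.] [0.6111 0.1671]
0.59 [327. 189.] [0.5622 0.1766]
0.57 [152. 278.] [0.5872 0.0745]
```

View pics/w7.png

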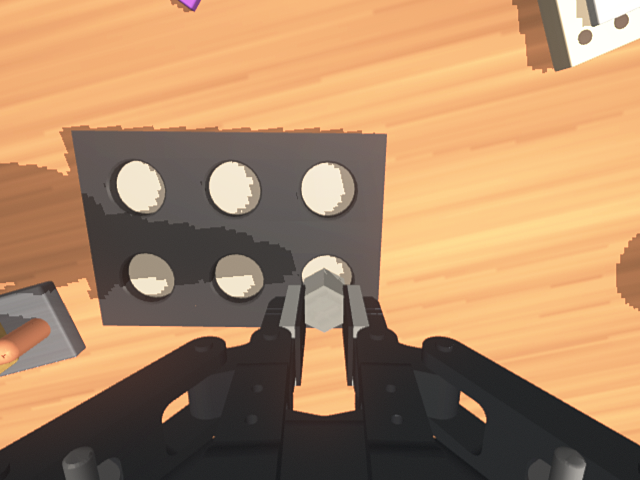

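The wells are all confirmed to about 1 mm, and the held pellet at (324,295) is beside its well at (331,282). I'll settle and then lower it.

```bash
python3 -m jog '[{"wx":0,"wy":0,"wz":0,"dx":0,"dy":0.02,"dz":0.5,"gripper":1},{"wx":0,"wy":0,"wz":0,"dx":0,"dy":0,"dz":0.3,"gripper":1},{"wx":0,"wy":0,"wz":0,"dx":0,"dy":0,"dz":0,"gripper":1},{"wx":0,"wy":0,"wz":0,"dx":0,"dy":0,"dz":0,"gripper":1},{"wx":0,"wy":0,"wz":0,"dx":0,"dy":0,"dz":0,"gripper":1}]'
python3 -c "
from h import *
plan(.6105,.1663,.037,76.7)"
```

```text
t: 26.87
position: [0.6099, 0.1669, 0.0565]
orientation: [[-0.973, 0.23, 0.001], [0.23, 0.973, 0.0], [-0.001, 0.0, -1.0]]
contact_force: [0.4, 0.1, -0.0]
gripper_width: 0.173
grip_force: 58.9
t 26.9 wz 0.00 | dx -0.03 dy -0.02 dz 0.65
```

```bash
python3 -m jog '[{"wx":0,"wy":0,"wz":0,"dx":-0.03,"dy":-0.02,"dz":0.4,"gripper":1},{"wx":0,"wy":0,"wz":0,"dx":0,"dy":0,"dz":0.25,"gripper":1},{"wx":0,"wy":0,"wz":0,"dx":0,"dy":0,"dz":0,"gripper":1},{"wx":0,"wy":0,"wz":0,"dx":0,"dy":0,"dz":0,"gripper":1}]'
python3 -c "
from h import *
plan(.6105,.1663,.037,76.7);s=ctrl.read_state();print(s['position'],s['contact_force']);c=cap('wrist');cv2.imwrite('pics/w8.png',c['img'][150:450,100:500,::-1])"
```

```text
t: 27.2
position: [0.6098, 0.166, 0.0358]
orientation: [[-0.973, 0.23, -0.002], [0.23, 0.973, -0.0], [0.001, -0.001, -1.0]]
contact_force: [0.1, -0.1, -1.2]
gripper_width: 0.18
grip_force: 58.9
t 27.2 wz 0.00 | dx -0.02 dy 0.01 dz -0.04
[0.60976344 0.16602079 0.03575927] [ 0.11310755 -0.10180417 -1.17560858]
```

View pics/w8.png

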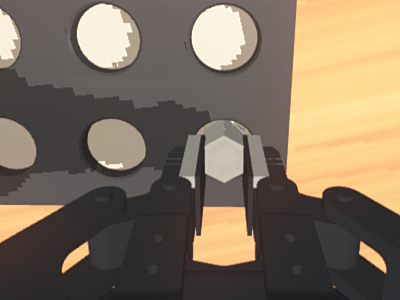

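The pellet is inside its well. I'll release, rise, and head for the next one.

```bash
python3 -m jog '[{"wx":0,"wy":0,"wz":0,"dx":0,"dy":0,"dz":0,"gripper":0.6},{"wx":0,"wy":0,"wz":0,"dx":0,"dy":0,"dz":0,"gripper":0.6},{"wx":0,"wy":0,"wz":0,"dx":0,"dy":0,"dz":0,"gripper":0.6},{"wx":0,"wy":0,"wz":0,"dx":0,"dy":0,"dz":-0.5,"gripper":0.6},{"wx":0,"wy":0,"wz":0,"dx":0,"dy":0,"dz":-1,"gripper":0.6},{"wx":0,"wy":0,"wz":0,"dx":0,"dy":0,"dz":-1,"gripper":0.6},{"wx":0,"wy":0,"wz":0,"dx":0,"dy":0,"dz":-1,"gripper":0.6},{"wx":0,"wy":0,"wz":0,"dx":0,"dy":-0.5,"dz":-0.5,"gripper":0.5}]'
python3 -m jog '[{"wx":0,"wy":0,"wz":0,"dx":0,"dy":-1,"dz":0,"gripper":0.5},{"wx":0,"wy":0,"wz":0,"dx":0,"dy":-1,"dz":0,"gripper":0.5},{"wx":0,"wy":0,"wz":0,"dx":0,"dy":-1,"dz":0,"gripper":0.5},{"wx":0,"wy":0,"wz":0,"dx":0,"dy":-1,"dz":0,"gripper":0.5},{"wx":0,"wy":0,"wz":0,"dx":0,"dy":-1,"dz":0,"gripper":0.5},{"wx":0,"wy":0,"wz":0,"dx":0,"dy":-1,"dz":0,"gripper":0.5},{"wx":0,"wy":0,"wz":0,"dx":0,"dy":-1,"dz":0,"gripper":0.5},{"wx":0,"wy":0,"wz":0,"dx":0,"dy":-1,"dz":0,"gripper":0.5}]'
python3 -m jog '[{"wx":0,"wy":0,"wz":0,"dx":-0.1,"dy":-1,"dz":0,"gripper":0.5},{"wx":0,"wy":0,"wz":0,"dx":-0.1,"dy":-1,"dz":0,"gripper":0.5},{"wx":0,"wy":0,"wz":0,"dx":-0.1,"dy":-1,"dz":0,"gripper":0.5},{"wx":0,"wy":0,"wz":0,"dx":-0.1,"dy":-0.8,"dz":0,"gripper":0.5},{"wx":0,"wy":0,"wz":0,"dx":0,"dy":0,"dz":0,"gripper":0.5},{"wx":0,"wy":0,"wz":0,"dx":0,"dy":0,"dz":0,"gripper":0.5}]'
python3 - <<'E'
from h import *
pellets();pellets('scene');plan(.567,-.230,.019,76.7)
E
```

```text
t: 27.92
position: [0.6093, 0.1535, 0.1632]
orientation: [[-0.974, 0.228, 0.008], [0.228, 0.974, 0.002], [-0.008, 0.004, -1.0]]
contact_force: [0.7, -0.8, 1.1]
gripper_width: 0.494
grip_force: 0.0
t: 28.58
position: [0.5515, -0.0834, 0.1583]
orientation: [[-0.973, 0.229, 0.002], [0.229, 0.973, -0.0], [-0.002, -0.0, -1.0]]
contact_force: [0.9, 0.1, -0.6]
gripper_width: 0.497
grip_force: 0.0
t: 29.08
position: [0.5373, -0.1968, 0.1579]
orientation: [[-0.973, 0.232, 0.001], [0.232, 0.973, -0.0], [-0.001, 0.0, -1.0]]
contact_force: [-0.3, -0.1, -0.1]
gripper_width: 0.503
grip_force: 0.0
wrist mask 0.67 [338. 116.] 584 [ 0.4606 -0.1683]
wrist mask 0.57 [159. 213.] 750 [ 0.4985 -0.3207]
wrist mask 0.56 [295. 267.] 638 [ 0.5667 -0.2281]
wrist pin 0.94 [295. 270.] [ 0.5684 -0.2293]
wrist pin 0.86 [337. 116.] [ 0.4606 -0.1694]
wrist pin 0.65 [161. 213.] [ 0.499  -0.3191]
wrist pin 0.51 [575. 300.] [ 0.6485 -0.0086]
scene mask 0.6 [248. 342.] 68 [ 0.5646 -0.2272]
scene mask 0.57 [196. 347.] 68 [ 0.4969 -0.3193]
scene mask 0.51 [388. 247.] 33 [0.6002 0.1727]
scene mask 0.44 [430. 303.] 725 [0.7665 0.1417]
scene pin 0.53 [244. 293.] [ 0.4651 -0.1628]
scene pin 0.53 [195. 344.] [ 0.4906 -0.3177]
scene pin 0.46 [245. 341.] [ 0.5583 -0.2311]
scene pin 0.39 [389. 248.] [0.6048 0.1724]
t 29.4 wz 0.02 | dx -1.23 dy -0.92 dz 4.59
```

```bash
python3 -m jog '[{"wx":0,"wy":0,"wz":0,"dx":-0.6,"dy":-0.45,"dz":0.4,"gripper":0.5},{"wx":0,"wy":0,"wz":0,"dx":-0.64,"dy":-0.44,"dz":0.6,"gripper":0.5},{"wx":0,"wy":0,"wz":0,"dx":0,"dy":0,"dz":1,"gripper":0.5},{"wx":0,"wy":0,"wz":0,"dx":0,"dy":0,"dz":0.8,"gripper":0.5},{"wx":0,"wy":0,"wz":0,"dx":0,"dy":0,"dz":0,"gripper":0.5},{"wx":0,"wy":0,"wz":0,"dx":0,"dy":0,"dz":0,"gripper":0.5},{"wx":0,"wy":0,"wz":0,"dx":0,"dy":0,"dz":0,"gripper":0.5}]'
python3 - <<'E'
from h import *
pellets();plan(.5675,-.229,.018,76.7)
E
```

```text
t: 29.97
position: [0.5682, -0.2301, 0.074]
orientation: [[-0.973, 0.229, 0.002], [0.229, 0.973, -0.001], [-0.002, -0.0, -1.0]]
contact_force: [0.3, 0.3, 0.5]
gripper_width: 0.5
grip_force: 0.0
wrist mask 0.92 [328. 258.] 1216 [ 0.5673 -0.2283]
wrist mask 0.88 [399.  26.] 1982 [ 0.4602 -0.1681]
wrist mask 0.8 [130. 176.] 1762 [ 0.4983 -0.3208]
wrist pin 0.97 [398.  28.] [ 0.4612 -0.1686]
wrist pin 0.7 [132. 175.] [ 0.4979 -0.3198]
t 30.1 wz 0.01 | dx 0.05 dy 0.04 dz 1.91
```

```bash
python3 -m jog '[{"wx":0,"wy":0,"wz":0,"dx":0.04,"dy":0.04,"dz":0.8,"gripper":0.5},{"wx":0,"wy":0,"wz":0,"dx":0,"dy":0,"dz":0.7,"gripper":0.5},{"wx":0,"wy":0,"wz":0,"dx":0,"dy":0,"dz":0.36,"gripper":0.5},{"wx":0,"wy":0,"wz":0,"dx":0,"dy":0,"dz":0,"gripper":0.5},{"wx":0,"wy":0,"wz":0,"dx":0,"dy":0,"dz":0,"gripper":0.5},{"wx":0,"wy":0,"wz":0,"dx":0,"dy":0,"dz":0,"gripper":0.5}]'
python3 -m jog '[{"wx":0,"wy":0,"wz":0,"dx":0,"dy":0,"dz":0,"gripper":1},{"wx":0,"wy":0,"wz":0,"dx":0,"dy":0,"dz":0,"gripper":1},{"wx":0,"wy":0,"wz":0,"dx":0,"dy":0,"dz":0,"gripper":1},{"wx":0,"wy":0,"wz":0,"dx":0,"dy":0,"dz":0,"gripper":1},{"wx":0,"wy":0,"wz":0,"dx":0,"dy":0,"dz":0,"gripper":1},{"wx":0,"wy":0,"wz":0,"dx":0,"dy":0,"dz":0,"gripper":1},{"wx":0,"wy":0,"wz":0,"dx":0,"dy":0,"dz":0,"gripper":1},{"wx":0,"wy":0,"wz":0,"dx":0,"dy":0,"dz":0,"gripper":1}]'
python3 -m jog '[{"wx":0,"wy":0,"wz":0,"dx":0,"dy":0,"dz":-0.6,"gripper":1},{"wx":0,"wy":0,"wz":0,"dx":0,"dy":0,"dz":-1,"gripper":1},{"wx":0,"wy":0,"wz":0,"dx":0,"dy":0,"dz":-1,"gripper":1},{"wx":0,"wy":0,"wz":0,"dx":0,"dy":0,"dz":-1,"gripper":1},{"wx":0,"wy":0,"wz":0,"dx":0,"dy":0,"dz":-1,"gripper":1},{"wx":0,"wy":0,"wz":0,"dx":0,"dy":0,"dz":0,"gripper":1},{"wx":0,"wy":0,"wz":0,"dx":0,"dy":0,"dz":0,"gripper":1}]'
python3 -c "
from h import *
plan(.5636,.1772,.075,76.7)"
```

```text
t: 30.62
position: [0.5675, -0.2293, 0.0185]
orientation: [[-0.973, 0.23, 0.002], [0.23, 0.973, -0.001], [-0.002, -0.001, -1.0]]
contact_force: [0.6, 0.3, 0.4]
gripper_width: 0.502
grip_force: 0.0
t: 31.28
position: [0.5676, -0.2294, 0.0188]
orientation: [[-0.973, 0.23, 0.002], [0.23, 0.973, -0.001], [-0.003, -0.001, -1.0]]
contact_force: [-1.4, 0.7, 6.1]
gripper_width: 0.191
grip_force: 58.5
t: 31.87
position: [0.5679, -0.2296, 0.1579]
orientation: [[-0.973, 0.23, 0.005], [0.23, 0.973, -0.003], [-0.005, -0.001, -1.0]]
contact_force: [-0.8, 0.3, -0.3]
gripper_width: 0.186
grip_force: 58.7
t 31.9 wz 0.01 | dx 3.26 dy 13.16 dz 2.76
```

```bash
python3 -m jog '[{"wx":0,"wy":0,"wz":0,"dx":0.25,"dy":1,"dz":0,"gripper":1},{"wx":0,"wy":0,"wz":0,"dx":0.25,"dy":1,"dz":0,"gripper":1},{"wx":0,"wy":0,"wz":0,"dx":0.25,"dy":1,"dz":0,"gripper":1},{"wx":0,"wy":0,"wz":0,"dx":0.25,"dy":1,"dz":0,"gripper":1},{"wx":0,"wy":0,"wz":0,"dx":0.25,"dy":1,"dz":0,"gripper":1},{"wx":0,"wy":0,"wz":0,"dx":0.25,"dy":1,"dz":0,"gripper":1},{"wx":0,"wy":0,"wz":0,"dx":0.25,"dy":1,"dz":0,"gripper":1},{"wx":0,"wy":0,"wz":0,"dx":0.25,"dy":1,"dz":0,"gripper":1}]'
python3 -m jog '[{"wx":0,"wy":0,"wz":0,"dx":0.25,"dy":1,"dz":0,"gripper":1},{"wx":0,"wy":0,"wz":0,"dx":0.25,"dy":1,"dz":0,"gripper":1},{"wx":0,"wy":0,"wz":0,"dx":0.25,"dy":1,"dz":0,"gripper":1},{"wx":0,"wy":0,"wz":0,"dx":0.25,"dy":1,"dz":0,"gripper":1},{"wx":0,"wy":0,"wz":0,"dx":0.25,"dy":1,"dz":0,"gripper":1},{"wx":0,"wy":0,"wz":0,"dx":0,"dy":0.16,"dz":0.5,"gripper":1},{"wx":0,"wy":0,"wz":0,"dx":0,"dy":0,"dz":1,"gripper":1},{"wx":0,"wy":0,"wz":0,"dx":0,"dy":0,"dz":1,"gripper":1}]'
python3 -m jog '[{"wx":0,"wy":0,"wz":0,"dx":0,"dy":0,"dz":0.2,"gripper":1},{"wx":0,"wy":0,"wz":0,"dx":0,"dy":0,"dz":0,"gripper":1},{"wx":0,"wy":0,"wz":0,"dx":0,"dy":0,"dz":0,"gripper":1},{"wx":0,"wy":0,"wz":0,"dx":0,"dy":0,"dz":0,"gripper":1}]'
python3 - <<'E'
from h import *
plan(.5636,.1770,.037,76.7)
c=cap('wrist')
for d in ctrl.pinpoint('block_hole0','wrist'):
    uv=np.array(d['location'])*[640,480]; print(round(d['conf'],2),uv.round(),atz(c,*uv,.03)[:2].round(4))
for d in ctrl.cut_out('pellet0','wrist'):
    p=np.argwhere(d['pixels'])[:,::-1]; print(round(d['conf'],2),p.mean(0),len(p))
E
```

```text
t: 32.53
position: [0.5616, 0.0201, 0.1526]
orientation: [[-0.973, 0.23, -0.004], [0.23, 0.973, 0.0], [0.003, -0.001, -1.0]]
contact_force: [0.5, 0.7, -1.3]
gripper_width: 0.188
grip_force: 58.7
t: 33.2
position: [0.562, 0.1789, 0.0785]
orientation: [[-0.974, 0.228, 0.001], [0.228, 0.974, 0.0], [-0.001, 0.0, -1.0]]
contact_force: [-0.1, -0.6, -1.4]
gripper_width: 0.192
grip_force: 58.7
t: 33.53
position: [0.5634, 0.1779, 0.0755]
orientation: [[-0.973, 0.23, 0.003], [0.23, 0.973, 0.001], [-0.002, 0.001, -1.0]]
contact_force: [0.5, -0.7, -0.7]
gripper_width: 0.186
grip_force: 58.7
t 33.5 wz 0.00 | dx -0.01 dy -0.03 dz 1.28
0.96 [233. 265.] [0.551  0.1301]
0.76 [324. 265.] [0.5618 0.1779]
0.74 [145. 264.] [0.5395 0.0846]
0.74 [156. 345.] [0.5874 0.0727]
0.55 [238. 344.] [0.5974 0.119 ]
0.79 [321.97440132 349.28819158] 1211
0.75 [323.62292818 302.31491713] 2172
```

```bash
python3 -m jog '[{"wx":0,"wy":0,"wz":0,"dx":0,"dy":-0.02,"dz":0.6,"gripper":1},{"wx":0,"wy":0,"wz":0,"dx":0,"dy":0,"dz":0.45,"gripper":1},{"wx":0,"wy":0,"wz":0,"dx":0,"dy":0,"dz":0.22,"gripper":1},{"wx":0,"wy":0,"wz":0,"dx":0,"dy":0,"dz":0,"gripper":1},{"wx":0,"wy":0,"wz":0,"dx":0,"dy":0,"dz":0,"gripper":1},{"wx":0,"wy":0,"wz":0,"dx":0,"dy":0,"dz":0,"gripper":1}]'
python3 -m jog '[{"wx":0,"wy":0,"wz":0,"dx":0,"dy":0,"dz":0.04,"gripper":1},{"wx":0,"wy":0,"wz":0,"dx":0,"dy":0,"dz":0,"gripper":1},{"wx":0,"wy":0,"wz":0,"dx":0,"dy":0,"dz":0,"gripper":1}]'
```

```text
t: 34.18
position: [0.562, 0.1772, 0.0356]
orientation: [[-0.973, 0.23, -0.0], [0.23, 0.973, -0.0], [0.0, -0.0, -1.0]]
contact_force: [-0.4, 0.4, -0.7]
gripper_width: 0.191
grip_force: 58.7
t: 34.43
position: [0.5622, 0.1773, 0.0348]
orientation: [[-0.973, 0.23, 0.0], [0.23, 0.973, 0.0], [-0.0, 0.0, -1.0]]
contact_force: [-0.4, -0.1, 1.7]
gripper_width: 0.186
grip_force: 58.9
```

Floor contact is at the expected height. I'll release and go for the pellet at (0.4605,-0.1685).

```bash
python3 -m jog '[{"wx":0,"wy":0,"wz":0,"dx":0,"dy":0,"dz":0,"gripper":0.6},{"wx":0,"wy":0,"wz":0,"dx":0,"dy":0,"dz":0,"gripper":0.6},{"wx":0,"wy":0,"wz":0,"dx":0,"dy":0,"dz":0,"gripper":0.6},{"wx":0,"wy":0,"wz":0,"dx":0,"dy":0,"dz":-0.5,"gripper":0.6},{"wx":0,"wy":0,"wz":0,"dx":0,"dy":0,"dz":-1,"gripper":0.6},{"wx":0,"wy":0,"wz":0,"dx":0,"dy":0,"dz":-1,"gripper":0.6},{"wx":0,"wy":0,"wz":0,"dx":0,"dy":0,"dz":-1,"gripper":0.6},{"wx":0,"wy":0,"wz":0,"dx":0.1,"dy":-0.5,"dz":-0.5,"gripper":0.5}]'
python3 -m jog '[{"wx":0,"wy":0,"wz":0,"dx":0,"dy":-1,"dz":0,"gripper":0.5},{"wx":0,"wy":0,"wz":0,"dx":0,"dy":-1,"dz":0,"gripper":0.5},{"wx":0,"wy":0,"wz":0,"dx":0,"dy":-1,"dz":0,"gripper":0.5},{"wx":0,"wy":0,"wz":0,"dx":0,"dy":-1,"dz":0,"gripper":0.5},{"wx":0,"wy":0,"wz":0,"dx":0,"dy":-1,"dz":0,"gripper":0.5},{"wx":0,"wy":0,"wz":0,"dx":0,"dy":-1,"dz":0,"gripper":0.5},{"wx":0,"wy":0,"wz":0,"dx":0,"dy":-1,"dz":0,"gripper":0.5},{"wx":0,"wy":0,"wz":0,"dx":0,"dy":-1,"dz":0,"gripper":0.5}]'
python3 -m jog '[{"wx":0,"wy":0,"wz":0,"dx":0,"dy":-1,"dz":0,"gripper":0.5},{"wx":0,"wy":0,"wz":0,"dx":0,"dy":-1,"dz":0,"gripper":0.5},{"wx":0,"wy":0,"wz":0,"dx":0,"dy":-1,"dz":0,"gripper":0.5},{"wx":0,"wy":0,"wz":0,"dx":0,"dy":-0.4,"dz":0.5,"gripper":0.5},{"wx":0,"wy":0,"wz":0,"dx":0,"dy":0,"dz":0.5,"gripper":0.5},{"wx":0,"wy":0,"wz":0,"dx":0,"dy":0,"dz":0,"gripper":0.5},{"wx":0,"wy":0,"wz":0,"dx":0,"dy":0,"dz":0,"gripper":0.5}]'
python3 - <<'E'
from h import *
pellets();pellets('scene');plan(.4605,-.169,.018,76.7)
E
```

```text
t: 35.1
position: [0.5581, 0.1649, 0.1592]
orientation: [[-0.974, 0.228, 0.007], [0.228, 0.974, 0.002], [-0.006, 0.004, -1.0]]
contact_force: [0.4, 0.2, 0.8]
gripper_width: 0.499
grip_force: 0.0
t: 35.77
position: [0.5, -0.0715, 0.1546]
orientation: [[-0.973, 0.229, 0.0], [0.229, 0.973, -0.0], [-0.0, -0.0, -1.0]]
contact_force: [0.2, 0.5, 0.2]
gripper_width: 0.503
grip_force: 0.0
t: 36.35
position: [0.4763, -0.1693, 0.1236]
orientation: [[-0.973, 0.23, -0.002], [0.23, 0.973, 0.001], [0.002, 0.001, -1.0]]
contact_force: [-0.1, 0.2, -0.1]
gripper_width: 0.497
grip_force: 0.0
wrist mask 0.6 [133. 311.] 957 [ 0.4988 -0.3204]
wrist mask 0.58 [320. 216.] 766 [ 0.4614 -0.1689]
wrist mask 0.55 [631. 299.] 1476 [0.5742 0.0391]
wrist pin 0.97 [130. 311.] [ 0.4984 -0.3222]
scene mask 0.62 [240. 292.] 77 [ 0.4576 -0.1673]
scene mask 0.58 [196. 346.] 55 [ 0.4959 -0.3189]
scene mask 0.56 [388. 247.] 67 [0.601  0.1746]
scene mask 0.5 [378. 231.] 62 [0.5518 0.1872]
scene pin 0.65 [195. 343.] [ 0.4879 -0.316 ]
scene pin 0.57 [377. 230.] [0.5489 0.1884]
scene pin 0.49 [243. 293.] [ 0.465  -0.1644]
scene pin 0.49 [388. 249.] [0.6054 0.1689]
t 36.6 wz 0.01 | dx 0.57 dy -0.12 dz 3.58
```

```bash
python3 -m jog '[{"wx":0,"wy":0,"wz":0,"dx":0.54,"dy":-0.12,"dz":0.4,"gripper":0.5},{"wx":0,"wy":0,"wz":0,"dx":0,"dy":0,"dz":0.8,"gripper":0.5},{"wx":0,"wy":0,"wz":0,"dx":0,"dy":0,"dz":0.8,"gripper":0.5},{"wx":0,"wy":0,"wz":0,"dx":0,"dy":0,"dz":0,"gripper":0.5},{"wx":0,"wy":0,"wz":0,"dx":0,"dy":0,"dz":0,"gripper":0.5},{"wx":0,"wy":0,"wz":0,"dx":0,"dy":0,"dz":0,"gripper":0.5}]'
python3 - <<'E'
from h import *
pellets();plan(.461,-.169,.018,76.7)
E
```

```text
t: 37.15
position: [0.4615, -0.1696, 0.0659]
orientation: [[-0.973, 0.229, 0.002], [0.229, 0.973, -0.001], [-0.002, -0.0, -1.0]]
contact_force: [0.3, -0.7, 0.8]
gripper_width: 0.503
grip_force: 0.0
wrist mask 0.87 [326. 264.] 1343 [ 0.4615 -0.169 ]
wrist mask 0.63 [ 91. 369.] 792 [ 0.494 -0.321]
wrist mask 0.6 [230. 309.] 48100 [ 0.4755 -0.2282]
wrist pin 0.78 [327. 263.] [ 0.461  -0.1685]
wrist pin 0.66 [ 96. 376.] [ 0.4991 -0.3203]
t 37.3 wz 0.01 | dx 0.04 dy 0.02 dz 1.61
```

```bash
python3 -m jog '[{"wx":0,"wy":0,"wz":0,"dx":0,"dy":0.02,"dz":0.7,"gripper":0.5},{"wx":0,"wy":0,"wz":0,"dx":0,"dy":0,"dz":0.6,"gripper":0.5},{"wx":0,"wy":0,"wz":0,"dx":0,"dy":0,"dz":0.27,"gripper":0.5},{"wx":0,"wy":0,"wz":0,"dx":0,"dy":0,"dz":0,"gripper":0.5},{"wx":0,"wy":0,"wz":0,"dx":0,"dy":0,"dz":0,"gripper":0.5},{"wx":0,"wy":0,"wz":0,"dx":0,"dy":0,"dz":0,"gripper":0.5}]'
python3 -m jog '[{"wx":0,"wy":0,"wz":0,"dx":0,"dy":0,"dz":0,"gripper":1},{"wx":0,"wy":0,"wz":0,"dx":0,"dy":0,"dz":0,"gripper":1},{"wx":0,"wy":0,"wz":0,"dx":0,"dy":0,"dz":0,"gripper":1},{"wx":0,"wy":0,"wz":0,"dx":0,"dy":0,"dz":0,"gripper":1},{"wx":0,"wy":0,"wz":0,"dx":0,"dy":0,"dz":0,"gripper":1},{"wx":0,"wy":0,"wz":0,"dx":0,"dy":0,"dz":0,"gripper":1},{"wx":0,"wy":0,"wz":0,"dx":0,"dy":0,"dz":0,"gripper":1},{"wx":0,"wy":0,"wz":0,"dx":0,"dy":0,"dz":0,"gripper":1}]'
python3 -m jog '[{"wx":0,"wy":0,"wz":0,"dx":0,"dy":0,"dz":-0.6,"gripper":1},{"wx":0,"wy":0,"wz":0,"dx":0,"dy":0,"dz":-1,"gripper":1},{"wx":0,"wy":0,"wz":0,"dx":0,"dy":0,"dz":-1,"gripper":1},{"wx":0,"wy":0,"wz":0,"dx":0,"dy":0,"dz":-1,"gripper":1},{"wx":0,"wy":0,"wz":0,"dx":0,"dy":0,"dz":-1,"gripper":1},{"wx":0,"wy":0,"wz":0,"dx":0,"dy":0,"dz":0,"gripper":1},{"wx":0,"wy":0,"wz":0,"dx":0,"dy":0,"dz":0,"gripper":1}]'
python3 -c "
from h import *
plan(.5405,.0840,.075,76.7)"
```

```text
t: 37.8
position: [0.4617, -0.1692, 0.0187]
orientation: [[-0.973, 0.23, 0.002], [0.23, 0.973, -0.001], [-0.002, -0.0, -1.0]]
contact_force: [0.3, 0.6, 0.3]
gripper_width: 0.503
grip_force: 0.0
t: 38.47
position: [0.4616, -0.1692, 0.0189]
orientation: [[-0.973, 0.23, 0.002], [0.23, 0.973, -0.001], [-0.002, -0.001, -1.0]]
contact_force: [-1.5, 0.6, 5.7]
gripper_width: 0.195
grip_force: 58.5
t: 39.05
position: [0.4621, -0.1694, 0.158]
orientation: [[-0.973, 0.23, 0.005], [0.23, 0.973, -0.002], [-0.005, -0.001, -1.0]]
contact_force: [-1.2, 0.5, -1.5]
gripper_width: 0.191
grip_force: 58.7
t 39.0 wz 0.00 | dx -0.60 dy 8.82 dz 2.77
```

```bash
python3 -m jog '[{"wx":0,"wy":0,"wz":0,"dx":-0.06,"dy":0.88,"dz":0,"gripper":1},{"wx":0,"wy":0,"wz":0,"dx":-0.06,"dy":0.88,"dz":0,"gripper":1},{"wx":0,"wy":0,"wz":0,"dx":-0.06,"dy":0.88,"dz":0,"gripper":1},{"wx":0,"wy":0,"wz":0,"dx":-0.06,"dy":0.88,"dz":0,"gripper":1},{"wx":0,"wy":0,"wz":0,"dx":-0.06,"dy":0.88,"dz":0,"gripper":1},{"wx":0,"wy":0,"wz":0,"dx":-0.06,"dy":0.88,"dz":0,"gripper":1},{"wx":0,"wy":0,"wz":0,"dx":-0.06,"dy":0.88,"dz":0,"gripper":1},{"wx":0,"wy":0,"wz":0,"dx":-0.06,"dy":0.88,"dz":0,"gripper":1}]'
python3 -m jog '[{"wx":0,"wy":0,"wz":0,"dx":-0.06,"dy":0.88,"dz":0,"gripper":1},{"wx":0,"wy":0,"wz":0,"dx":-0.06,"dy":0.88,"dz":0,"gripper":1},{"wx":0,"wy":0,"wz":0,"dx":0,"dy":0,"dz":0.9,"gripper":1},{"wx":0,"wy":0,"wz":0,"dx":0,"dy":0,"dz":0.9,"gripper":1},{"wx":0,"wy":0,"wz":0,"dx":0,"dy":0,"dz":0.9,"gripper":1},{"wx":0,"wy":0,"wz":0,"dx":0,"dy":0,"dz":0,"gripper":1},{"wx":0,"wy":0,"wz":0,"dx":0,"dy":0,"dz":0,"gripper":1},{"wx":0,"wy":0,"wz":0,"dx":0,"dy":0,"dz":0,"gripper":1}]'
python3 - <<'E'
from h import *
plan(.5405,.0840,.036,76.7)
c=cap('wrist')
for d in ctrl.pinpoint('block_hole0','wrist'):
    uv=np.array(d['location'])*[640,480]; print(round(d['conf'],2),uv.round(),atz(c,*uv,.03)[:2].round(4))
for d in ctrl.cut_out('pellet0','wrist'):
    p=np.argwhere(d['pixels'])[:,::-1]; print(round(d['conf'],2),p.mean(0),len(p))
E
```

```text
t: 39.72
position: [0.5221, 0.0349, 0.1531]
orientation: [[-0.973, 0.23, -0.004], [0.23, 0.973, 0.0], [0.003, -0.001, -1.0]]
contact_force: [1.0, -0.2, -0.3]
gripper_width: 0.19
grip_force: 58.7
t: 40.38
position: [0.539, 0.084, 0.0748]
orientation: [[-0.973, 0.23, -0.0], [0.23, 0.973, 0.0], [0.0, 0.0, -1.0]]
contact_force: [-0.5, 0.1, -0.1]
gripper_width: 0.193
grip_force: 58.8
t 40.4 wz 0.00 | dx -0.05 dy 0.01 dz 1.29
0.95 [409. 349.] [0.5981 0.1194]
0.89 [324. 348.] [0.5862 0.0727]
0.83 [325. 272.] [0.541  0.0836]
0.75 [415. 274.] [0.5533 0.1305]
0.73 [506. 270.] [0.5626 0.1787]
0.86 [323.63875823 302.92709313] 2126
0.81 [506.42607683 270.7427241 ] 1718
0.65 [496.30805687 347.51737757] 1266
```

```bash
python3 -m jog '[{"wx":0,"wy":0,"wz":0,"dx":-0.05,"dy":0,"dz":0.6,"gripper":1},{"wx":0,"wy":0,"wz":0,"dx":0,"dy":0,"dz":0.45,"gripper":1},{"wx":0,"wy":0,"wz":0,"dx":0,"dy":0,"dz":0.22,"gripper":1},{"wx":0,"wy":0,"wz":0,"dx":0,"dy":0,"dz":0,"gripper":1},{"wx":0,"wy":0,"wz":0,"dx":0,"dy":0,"dz":0,"gripper":1},{"wx":0,"wy":0,"wz":0,"dx":0,"dy":0,"dz":0,"gripper":1}]'
python3 -m jog '[{"wx":0,"wy":0,"wz":0,"dx":0,"dy":0,"dz":0.02,"gripper":1},{"wx":0,"wy":0,"wz":0,"dx":0,"dy":0,"dz":0,"gripper":1},{"wx":0,"wy":0,"wz":0,"dx":0,"dy":0,"dz":0,"gripper":1}]'
```

```text
t: 41.03
position: [0.5412, 0.0838, 0.0376]
orientation: [[-0.973, 0.23, 0.002], [0.23, 0.973, 0.0], [-0.002, 0.001, -1.0]]
contact_force: [0.8, 0.4, -0.0]
gripper_width: 0.188
grip_force: 58.8
t: 41.28
position: [0.5407, 0.0838, 0.0363]
orientation: [[-0.973, 0.23, 0.001], [0.23, 0.973, 0.0], [-0.001, 0.0, -1.0]]
contact_force: [0.2, 0.1, -0.4]
gripper_width: 0.192
grip_force: 58.8
```

```bash
python3 -m jog '[{"wx":0,"wy":0,"wz":0,"dx":0,"dy":0,"dz":0.02,"gripper":0.6},{"wx":0,"wy":0,"wz":0,"dx":0,"dy":0,"dz":0,"gripper":0.6},{"wx":0,"wy":0,"wz":0,"dx":0,"dy":0,"dz":0,"gripper":0.6},{"wx":0,"wy":0,"wz":0,"dx":0,"dy":0,"dz":-0.5,"gripper":0.6},{"wx":0,"wy":0,"wz":0,"dx":0,"dy":0,"dz":-1,"gripper":0.6},{"wx":0,"wy":0,"wz":0,"dx":0,"dy":0,"dz":-1,"gripper":0.6},{"wx":0,"wy":0,"wz":0,"dx":0,"dy":0,"dz":-1,"gripper":0.6},{"wx":0,"wy":0,"wz":0,"dx":0,"dy":-0.5,"dz":-0.5,"gripper":0.5}]'
python3 -m jog '[{"wx":0,"wy":0,"wz":0,"dx":0,"dy":-1,"dz":0,"gripper":0.5},{"wx":0,"wy":0,"wz":0,"dx":0,"dy":-1,"dz":0,"gripper":0.5},{"wx":0,"wy":0,"wz":0,"dx":0,"dy":-1,"dz":0,"gripper":0.5},{"wx":0,"wy":0,"wz":0,"dx":0,"dy":-1,"dz":0,"gripper":0.5},{"wx":0,"wy":0,"wz":0,"dx":0,"dy":-1,"dz":0,"gripper":0.5},{"wx":0,"wy":0,"wz":0,"dx":0,"dy":-1,"dz":0,"gripper":0.5},{"wx":0,"wy":0,"wz":0,"dx":0,"dy":-1,"dz":0,"gripper":0.5},{"wx":0,"wy":0,"wz":0,"dx":-0.2,"dy":-1,"dz":0,"gripper":0.5}]'
python3 -m jog '[{"wx":0,"wy":0,"wz":0,"dx":-0.4,"dy":-1,"dz":0,"gripper":0.5},{"wx":0,"wy":0,"wz":0,"dx":-0.4,"dy":-1,"dz":0,"gripper":0.5},{"wx":0,"wy":0,"wz":0,"dx":-0.4,"dy":-1,"dz":0,"gripper":0.5},{"wx":0,"wy":0,"wz":0,"dx":-0.3,"dy":-1,"dz":0.3,"gripper":0.5},{"wx":0,"wy":0,"wz":0,"dx":0,"dy":-0.7,"dz":0.7,"gripper":0.5},{"wx":0,"wy":0,"wz":0,"dx":0,"dy":0,"dz":0,"gripper":0.5},{"wx":0,"wy":0,"wz":0,"dx":0,"dy":0,"dz":0,"gripper":0.5}]'
python3 - <<'E'
from h import *
pellets();pellets('scene');plan(.4985,-.3205,.018,76.7)
E
```

```text
t: 41.95
position: [0.5391, 0.0705, 0.1598]
orientation: [[-0.974, 0.228, 0.006], [0.228, 0.974, 0.001], [-0.006, 0.003, -1.0]]
contact_force: [0.2, -0.1, 0.9]
gripper_width: 0.498
grip_force: 0.0
t: 42.62
position: [0.4865, -0.1669, 0.1551]
orientation: [[-0.973, 0.23, -0.0], [0.23, 0.973, 0.0], [0.0, 0.0, -1.0]]
contact_force: [0.9, 0.7, -0.6]
gripper_width: 0.502
grip_force: 0.0
t: 43.2
position: [0.4978, -0.3136, 0.1234]
orientation: [[-0.973, 0.232, -0.003], [0.232, 0.973, 0.002], [0.003, 0.002, -1.0]]
contact_force: [0.5, -0.1, -0.4]
gripper_width: 0.497
grip_force: 0.0
wrist mask 0.65 [316. 240.] 790 [ 0.4988 -0.3199]
wrist mask 0.63 [637. 299.] 296 [ 0.5972 -0.1014]
wrist pin 0.83 [316. 242.] [ 0.5002 -0.3203]
scene mask 0.63 [377. 231.] 61 [0.5522 0.1856]
scene mask 0.57 [196. 347.] 73 [ 0.4967 -0.3193]
scene mask 0.5 [344. 248.] 48 [0.5319 0.09  ]
scene pin 0.64 [347. 249.] [0.5388 0.096 ]
scene pin 0.62 [378. 229.] [0.5499 0.1899]
scene pin 0.6 [386. 246.] [0.5963 0.1724]
scene pin 0.41 [197. 345.] [ 0.4946 -0.3144]
t 43.5 wz 0.02 | dx -0.02 dy -0.26 dz 3.61
```

```bash
python3 -m jog '[{"wx":0,"wy":0,"wz":0,"dx":-0.03,"dy":-0.24,"dz":0.4,"gripper":0.5},{"wx":0,"wy":0,"wz":0,"dx":0,"dy":0,"dz":0.8,"gripper":0.5},{"wx":0,"wy":0,"wz":0,"dx":0,"dy":0,"dz":0.8,"gripper":0.5},{"wx":0,"wy":0,"wz":0,"dx":0,"dy":0,"dz":0,"gripper":0.5},{"wx":0,"wy":0,"wz":0,"dx":0,"dy":0,"dz":0,"gripper":0.5},{"wx":0,"wy":0,"wz":0,"dx":0,"dy":0,"dz":0,"gripper":0.5}]'
python3 - <<'E'
from h import *
pellets();plan(.4988,-.320,.018,76.7)
E
```

```text
t: 44.0
position: [0.4987, -0.3209, 0.0659]
orientation: [[-0.973, 0.229, 0.001], [0.229, 0.973, -0.001], [-0.001, -0.0, -1.0]]
contact_force: [1.3, 0.0, 0.4]
gripper_width: 0.499
grip_force: 0.0
wrist mask 0.56 [327. 265.] 1359 [ 0.4992 -0.3198]
wrist pin 0.68 [328. 264.] [ 0.499  -0.3194]
t 44.1 wz 0.01 | dx 0.03 dy 0.04 dz 1.64
```

```bash
python3 -m jog '[{"wx":0,"wy":0,"wz":0,"dx":0,"dy":0.04,"dz":0.7,"gripper":0.5},{"wx":0,"wy":0,"wz":0,"dx":0,"dy":0,"dz":0.6,"gripper":0.5},{"wx":0,"wy":0,"wz":0,"dx":0,"dy":0,"dz":0.27,"gripper":0.5},{"wx":0,"wy":0,"wz":0,"dx":0,"dy":0,"dz":0,"gripper":0.5},{"wx":0,"wy":0,"wz":0,"dx":0,"dy":0,"dz":0,"gripper":0.5},{"wx":0,"wy":0,"wz":0,"dx":0,"dy":0,"dz":0,"gripper":0.5}]'
python3 -m jog '[{"wx":0,"wy":0,"wz":0,"dx":0,"dy":0,"dz":0,"gripper":1},{"wx":0,"wy":0,"wz":0,"dx":0,"dy":0,"dz":0,"gripper":1},{"wx":0,"wy":0,"wz":0,"dx":0,"dy":0,"dz":0,"gripper":1},{"wx":0,"wy":0,"wz":0,"dx":0,"dy":0,"dz":0,"gripper":1},{"wx":0,"wy":0,"wz":0,"dx":0,"dy":0,"dz":0,"gripper":1},{"wx":0,"wy":0,"wz":0,"dx":0,"dy":0,"dz":0,"gripper":1},{"wx":0,"wy":0,"wz":0,"dx":0,"dy":0,"dz":0,"gripper":1},{"wx":0,"wy":0,"wz":0,"dx":0,"dy":0,"dz":0,"gripper":1}]'
python3 -m jog '[{"wx":0,"wy":0,"wz":0,"dx":0,"dy":0,"dz":-0.6,"gripper":1},{"wx":0,"wy":0,"wz":0,"dx":0,"dy":0,"dz":-1,"gripper":1},{"wx":0,"wy":0,"wz":0,"dx":0,"dy":0,"dz":-1,"gripper":1},{"wx":0,"wy":0,"wz":0,"dx":0,"dy":0,"dz":-1,"gripper":1},{"wx":0,"wy":0,"wz":0,"dx":0,"dy":0,"dz":-1,"gripper":1},{"wx":0,"wy":0,"wz":0,"dx":0,"dy":0,"dz":0,"gripper":1},{"wx":0,"wy":0,"wz":0,"dx":0,"dy":0,"dz":0,"gripper":1}]'
python3 -c "
from h import *
plan(.5878,.0730,.075,76.7)"
```

```text
t: 44.65
position: [0.4994, -0.3201, 0.0195]
orientation: [[-0.973, 0.23, 0.002], [0.23, 0.973, -0.001], [-0.002, -0.001, -1.0]]
contact_force: [0.3, 0.8, -0.4]
gripper_width: 0.501
grip_force: 0.0
t: 45.32
position: [0.4994, -0.3202, 0.0196]
orientation: [[-0.973, 0.23, 0.002], [0.23, 0.973, -0.002], [-0.002, -0.001, -1.0]]
contact_force: [-0.8, 0.4, 6.2]
gripper_width: 0.178
grip_force: 58.8
t: 45.9
position: [0.4996, -0.3203, 0.1586]
orientation: [[-0.973, 0.23, 0.004], [0.23, 0.973, -0.003], [-0.004, -0.002, -1.0]]
contact_force: [0.2, 0.3, -1.3]
gripper_width: 0.18
grip_force: 58.8
t 45.9 wz 0.00 | dx 0.15 dy 13.43 dz 2.79
```

```bash
python3 -m jog '[{"wx":0,"wy":0,"wz":0,"dx":0.01,"dy":0.96,"dz":0,"gripper":1},{"wx":0,"wy":0,"wz":0,"dx":0.01,"dy":0.96,"dz":0,"gripper":1},{"wx":0,"wy":0,"wz":0,"dx":0.01,"dy":0.96,"dz":0,"gripper":1},{"wx":0,"wy":0,"wz":0,"dx":0.01,"dy":0.96,"dz":0,"gripper":1},{"wx":0,"wy":0,"wz":0,"dx":0.01,"dy":0.96,"dz":0,"gripper":1},{"wx":0,"wy":0,"wz":0,"dx":0.01,"dy":0.96,"dz":0,"gripper":1},{"wx":0,"wy":0,"wz":0,"dx":0.01,"dy":0.96,"dz":0,"gripper":1},{"wx":0,"wy":0,"wz":0,"dx":0.01,"dy":0.96,"dz":0,"gripper":1}]'
python3 -m jog '[{"wx":0,"wy":0,"wz":0,"dx":0.01,"dy":0.96,"dz":0,"gripper":1},{"wx":0,"wy":0,"wz":0,"dx":0.01,"dy":0.96,"dz":0,"gripper":1},{"wx":0,"wy":0,"wz":0,"dx":0.01,"dy":0.96,"dz":0,"gripper":1},{"wx":0,"wy":0,"wz":0,"dx":0.01,"dy":0.96,"dz":0,"gripper":1},{"wx":0,"wy":0,"wz":0,"dx":0.01,"dy":0.96,"dz":0,"gripper":1},{"wx":0,"wy":0,"wz":0,"dx":0.01,"dy":0.95,"dz":0,"gripper":1},{"wx":0,"wy":0,"wz":0,"dx":0,"dy":0,"dz":0.9,"gripper":1},{"wx":0,"wy":0,"wz":0,"dx":0,"dy":0,"dz":0.9,"gripper":1}]'
python3 -m jog '[{"wx":0,"wy":0,"wz":0,"dx":0,"dy":0,"dz":0.9,"gripper":1},{"wx":0,"wy":0,"wz":0,"dx":0,"dy":0,"dz":0,"gripper":1},{"wx":0,"wy":0,"wz":0,"dx":0,"dy":0,"dz":0,"gripper":1},{"wx":0,"wy":0,"wz":0,"dx":0,"dy":0,"dz":0,"gripper":1}]'
python3 - <<'E'
from h import *
plan(.5878,.0730,.0365,76.7)
c=cap('wrist')
for d in ctrl.pinpoint('block_hole0','wrist'):
    uv=np.array(d['location'])*[640,480]; print(round(d['conf'],2),uv.round(),atz(c,*uv,.03)[:2].round(4))
for d in ctrl.cut_out('pellet0','wrist'):
    p=np.argwhere(d['pixels'])[:,::-1]; print(round(d['conf'],2),p.mean(0),len(p))
E
```

```text
t: 46.57
position: [0.5477, -0.0929, 0.1535]
orientation: [[-0.973, 0.23, -0.004], [0.23, 0.973, 0.001], [0.004, 0.0, -1.0]]
contact_force: [0.1, 0.7, -0.1]
gripper_width: 0.178
grip_force: 58.8
t: 47.23
position: [0.5875, 0.0755, 0.1014]
orientation: [[-0.974, 0.227, 0.002], [0.227, 0.974, 0.0], [-0.002, 0.001, -1.0]]
contact_force: [1.0, 0.5, -0.7]
gripper_width: 0.179
grip_force: 58.8
t: 47.57
position: [0.587, 0.0736, 0.0752]
orientation: [[-0.973, 0.23, -0.0], [0.23, 0.973, -0.0], [0.0, -0.0, -1.0]]
contact_force: [0.2, 0.5, 0.2]
gripper_width: 0.179
grip_force: 58.9
t 47.6 wz 0.00 | dx -0.03 dy -0.01 dz 1.29
0.93 [417. 178.] [0.5508 0.1297]
0.83 [324. 268.] [0.587  0.0732]
0.59 [505. 269.] [0.6098 0.1677]
0.92 [504.04279931 268.91497976] 1729
0.84 [322.20632638 179.10999281] 1391
0.79 [517.5523054  176.63559742] 2017
0.65 [323.52785783 301.10086455] 2082
0.2 [416.23063144 211.14609372] 49126
```

```bash
python3 -m jog '[{"wx":0,"wy":0,"wz":0,"dx":-0.02,"dy":-0.01,"dz":0.6,"gripper":1},{"wx":0,"wy":0,"wz":0,"dx":0,"dy":0,"dz":0.45,"gripper":1},{"wx":0,"wy":0,"wz":0,"dx":0,"dy":0,"dz":0.24,"gripper":1},{"wx":0,"wy":0,"wz":0,"dx":0,"dy":0,"dz":0,"gripper":1},{"wx":0,"wy":0,"wz":0,"dx":0,"dy":0,"dz":0,"gripper":1},{"wx":0,"wy":0,"wz":0,"dx":0,"dy":0,"dz":0,"gripper":1}]'
```

```text
t: 48.22
position: [0.5875, 0.0732, 0.0364]
orientation: [[-0.973, 0.23, 0.0], [0.23, 0.973, 0.0], [-0.0, 0.0, -1.0]]
contact_force: [0.7, 0.1, -0.8]
gripper_width: 0.182
grip_force: 58.8
```

```bash
python3 -m jog '[{"wx":0,"wy":0,"wz":0,"dx":0,"dy":0,"dz":0.03,"gripper":0.6},{"wx":0,"wy":0,"wz":0,"dx":0,"dy":0,"dz":0,"gripper":0.6},{"wx":0,"wy":0,"wz":0,"dx":0,"dy":0,"dz":0,"gripper":0.6},{"wx":0,"wy":0,"wz":0,"dx":0,"dy":0,"dz":-0.5,"gripper":0.6},{"wx":0,"wy":0,"wz":0,"dx":0,"dy":0,"dz":-1,"gripper":0.6},{"wx":0,"wy":0,"wz":0,"dx":0,"dy":0,"dz":-1,"gripper":0.6},{"wx":0,"wy":0,"wz":0,"dx":0,"dy":0,"dz":-1,"gripper":0.6},{"wx":0,"wy":0,"wz":0,"dx":0,"dy":0,"dz":-1,"gripper":0.5}]'
python3 -m jog '[{"wx":0,"wy":0,"wz":0,"dx":0,"dy":0,"dz":-1,"gripper":0.5},{"wx":0,"wy":0,"wz":-1,"dx":0,"dy":0,"dz":0,"gripper":0.5},{"wx":0,"wy":0,"wz":-1,"dx":0,"dy":0,"dz":0,"gripper":0.5},{"wx":0,"wy":0,"wz":-0.8,"dx":0,"dy":0,"dz":0,"gripper":0.5},{"wx":0,"wy":0,"wz":0,"dx":-0.8,"dy":-0.6,"dz":0,"gripper":0.5},{"wx":0,"wy":0,"wz":0,"dx":-0.8,"dy":-0.6,"dz":0,"gripper":0.5},{"wx":0,"wy":0,"wz":0,"dx":0,"dy":0,"dz":0,"gripper":0.5},{"wx":0,"wy":0,"wz":0,"dx":0,"dy":0,"dz":0,"gripper":0.5}]'
python3 - <<'E'
from h import *
c=cap('wrist');save(c,'w9.png')
plan(.668,-.042,.07,93.5)
for d in ctrl.cut_out('tap_lever','wrist')[:2]:
    p=np.argwhere(d['pixels'])[:,::-1]; w=np.array([atz(c,*q,.09)[:2] for q in p]); print(d['conf'],p.min(0),p.max(0),w.max(0),w.min(0),w.mean(0))
E
```

```text
t: 48.88
position: [0.5872, 0.0732, 0.1718]
orientation: [[-0.973, 0.23, -0.0], [0.23, 0.973, -0.0], [0.0, -0.0, -1.0]]
contact_force: [0.7, 0.0, 1.1]
gripper_width: 0.499
grip_force: 0.0
t: 49.55
position: [0.6381, 0.0396, 0.2001]
orientation: [[-0.998, -0.06, -0.001], [-0.06, 0.998, 0.0], [0.001, 0.0, -1.0]]
contact_force: [-0.8, 0.4, -0.3]
gripper_width: 0.501
grip_force: 0.0
t 49.6 wz -0.00 | dx -0.85 dy -2.79 dz 4.34
0.78 [185 167] [223 299] [ 0.69186877 -0.0313173 ] [ 0.59487497 -0.05728201] [ 0.6369639 -0.0428676]
```

View pics/w9.png

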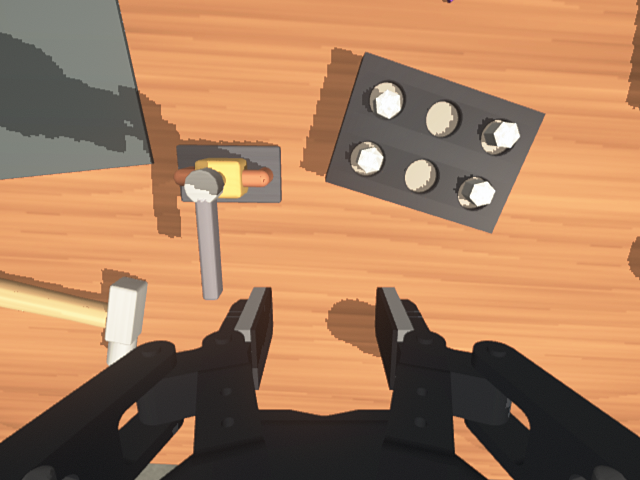

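All four pellets sit in wells: (388,100), (370,158), (502,135) and (480,193). The lever is still closed. I'll move in to grip it.

```bash
python3 -m jog '[{"wx":0,"wy":0,"wz":0,"dx":-0.28,"dy":-0.93,"dz":0,"gripper":0.4},{"wx":0,"wy":0,"wz":0,"dx":-0.28,"dy":-0.93,"dz":0,"gripper":0.4},{"wx":0,"wy":0,"wz":0,"dx":-0.28,"dy":-0.93,"dz":0,"gripper":0.4},{"wx":0,"wy":0,"wz":0,"dx":0,"dy":0,"dz":0,"gripper":0.4},{"wx":0,"wy":0,"wz":0,"dx":0,"dy":0,"dz":0.8,"gripper":0.4},{"wx":0,"wy":0,"wz":0,"dx":0,"dy":0,"dz":0.8,"gripper":0.4},{"wx":0,"wy":0,"wz":0,"dx":0,"dy":0,"dz":0,"gripper":0.4},{"wx":0,"wy":0,"wz":0,"dx":0,"dy":0,"dz":0,"gripper":0.4}]'
python3 -c "
from h import *
plan(.668,-.042,.07,93.5)"
```

```text
t: 50.32
position: [0.666, -0.0407, 0.1507]
orientation: [[-0.998, -0.062, -0.004], [-0.062, 0.998, 0.001], [0.004, 0.001, -1.0]]
contact_force: [-0.3, 0.4, 0.6]
gripper_width: 0.601
grip_force: 0.0
t 50.3 wz 0.01 | dx -0.06 dy -0.05 dz 2.69
```

```bash
python3 -m jog '[{"wx":0,"wy":0,"wz":0,"dx":-0.04,"dy":-0.04,"dz":0.9,"gripper":0.4},{"wx":0,"wy":0,"wz":0,"dx":0,"dy":0,"dz":0.9,"gripper":0.4},{"wx":0,"wy":0,"wz":0,"dx":0,"dy":0,"dz":0.8,"gripper":0.4},{"wx":0,"wy":0,"wz":0,"dx":0,"dy":0,"dz":0,"gripper":0.4},{"wx":0,"wy":0,"wz":0,"dx":0,"dy":0,"dz":0,"gripper":0.4}]'
python3 -m jog '[{"wx":0,"wy":0,"wz":0,"dx":0,"dy":0,"dz":0,"gripper":1},{"wx":0,"wy":0,"wz":0,"dx":0,"dy":0,"dz":0,"gripper":1},{"wx":0,"wy":0,"wz":0,"dx":0,"dy":0,"dz":0,"gripper":1},{"wx":0,"wy":0,"wz":0,"dx":0,"dy":0,"dz":0,"gripper":1},{"wx":0,"wy":0,"wz":0,"dx":0,"dy":0,"dz":0,"gripper":1},{"wx":0,"wy":0,"wz":0,"dx":0,"dy":0,"dz":0,"gripper":1},{"wx":0,"wy":0,"wz":0,"dx":0,"dy":0,"dz":0,"gripper":1},{"wx":0,"wy":0,"wz":0,"dx":0,"dy":0,"dz":0,"gripper":1}]'
python3 -c "
from h import *
print(yaw(),ctrl.read_state()['moment'])"
```

```text
t: 50.73
position: [0.6688, -0.0423, 0.0747]
orientation: [[-0.998, -0.062, -0.001], [-0.062, 0.998, 0.0], [0.001, 0.0, -1.0]]
contact_force: [0.0, 0.1, 0.1]
gripper_width: 0.6
grip_force: 0.0
t: 51.4
position: [0.6707, -0.043, 0.0772]
orientation: [[-0.998, -0.061, 0.004], [-0.061, 0.998, -0.0], [-0.004, -0.0, -1.0]]
contact_force: [-1.1, 0.2, 6.9]
gripper_width: 0.122
grip_force: 61.8
93.4878251167105 [ 0.06877944  0.22469918 -0.24547526]
```

```bash
python3 -m jog '[{"wx":0,"wy":0,"wz":1,"dx":0.011,"dy":-0.219,"dz":0,"gripper":1},{"wx":0,"wy":0,"wz":1,"dx":0.011,"dy":-0.219,"dz":0,"gripper":1},{"wx":0,"wy":0,"wz":1,"dx":0.011,"dy":-0.219,"dz":0,"gripper":1},{"wx":0,"wy":0,"wz":1,"dx":0.011,"dy":-0.219,"dz":0,"gripper":1},{"wx":0,"wy":0,"wz":1,"dx":0.011,"dy":-0.219,"dz":0,"gripper":1},{"wx":0,"wy":0,"wz":1,"dx":0.011,"dy":-0.219,"dz":0,"gripper":1},{"wx":0,"wy":0,"wz":1,"dx":0.011,"dy":-0.219,"dz":0,"gripper":1},{"wx":0,"wy":0,"wz":0.5,"dx":0.003,"dy":-0.11,"dz":0,"gripper":1}]'
python3 -m jog '[{"wx":0,"wy":0,"wz":0,"dx":0,"dy":0,"dz":0,"gripper":1},{"wx":0,"wy":0,"wz":0,"dx":0,"dy":0,"dz":0,"gripper":1},{"wx":0,"wy":0,"wz":0,"dx":0,"dy":0,"dz":0,"gripper":1}]'
python3 -c "
from h import *
p=ctrl.read_state()['position'];print(yaw(),np.degrees(np.arctan2(p[1]+.0455,p[0]-.608)),np.hypot(p[1]+.0455,p[0]-.608))"
```

```text
t: 52.07
position: [0.6547, -0.0876, 0.0772]
orientation: [[-0.746, 0.666, 0.003], [0.666, 0.746, 0.002], [-0.001, 0.004, -1.0]]
contact_force: [-1.0, 6.0, 7.2]
gripper_width: 0.122
grip_force: 61.8
t: 52.32
position: [0.6548, -0.0876, 0.0772]
orientation: [[-0.749, 0.663, 0.003], [0.663, 0.749, 0.002], [-0.001, 0.003, -1.0]]
contact_force: [-1.4, 3.5, 8.0]
gripper_width: 0.122
grip_force: 61.9
48.48420899289215 -41.96254133716748 0.06292619192875826
```

```bash
python3 -m jog '[{"wx":0,"wy":0,"wz":0,"dx":0,"dy":0,"dz":0,"gripper":0.4},{"wx":0,"wy":0,"wz":0,"dx":0,"dy":0,"dz":0,"gripper":0.4},{"wx":0,"wy":0,"wz":0,"dx":0,"dy":0,"dz":0,"gripper":0.4},{"wx":0,"wy":0,"wz":0,"dx":0,"dy":0,"dz":0,"gripper":0.4},{"wx":0,"wy":0,"wz":0,"dx":0,"dy":0,"dz":-0.8,"gripper":0.4},{"wx":0,"wy":0,"wz":0,"dx":0,"dy":0,"dz":-1,"gripper":0.4},{"wx":0,"wy":0,"wz":0,"dx":0,"dy":0,"dz":-1,"gripper":0.4},{"wx":0,"wy":0,"wz":0,"dx":0,"dy":0,"dz":-1,"gripper":0.4}]'
python3 -m jog '[{"wx":0,"wy":0,"wz":0,"dx":-0.5,"dy":0,"dz":-1,"gripper":0.4},{"wx":0,"wy":0,"wz":0,"dx":-1,"dy":0,"dz":0,"gripper":0.4},{"wx":0,"wy":0,"wz":0,"dx":0,"dy":0,"dz":0,"gripper":0.4},{"wx":0,"wy":0,"wz":0,"dx":0,"dy":0,"dz":0,"gripper":0.4},{"wx":0,"wy":0,"wz":0,"dx":0,"dy":0,"dz":0,"gripper":0.4}]'
python3 - <<'E'
from h import *
c=cap('wrist');save(c,'w10.png')
ax=np.array([.608,-.0455])
for d in ctrl.cut_out('tap_lever','wrist')[:1]:
    p=np.argwhere(d['pixels'])[:,::-1]; w=np.array([atz(c,*q,.09)[:2] for q in p]); r=np.linalg.norm(w-ax,axis=1)
    w=w[(r>.03)]; u,s,v=np.linalg.svd(w-w.mean(0),full_matrices=False); print(d['conf'],len(w),np.degrees(np.arctan2(v[0,1],v[0,0])), r.max())
E
```

```text
t: 52.98
position: [0.6531, -0.0884, 0.1889]
orientation: [[-0.749, 0.662, -0.001], [0.662, 0.749, 0.0], [0.001, -0.001, -1.0]]
contact_force: [-0.2, -1.5, -0.2]
gripper_width: 0.597
grip_force: 0.0
t: 53.4
position: [0.6865, -0.118, 0.2168]
orientation: [[-0.749, 0.663, -0.003], [0.663, 0.749, 0.001], [0.003, -0.001, -1.0]]
contact_force: [0.8, -0.4, 0.3]
gripper_width: 0.602
grip_force: 0.0
0.76 1302 -42.361746173057405 0.08523500452920514
```

View pics/w10.png

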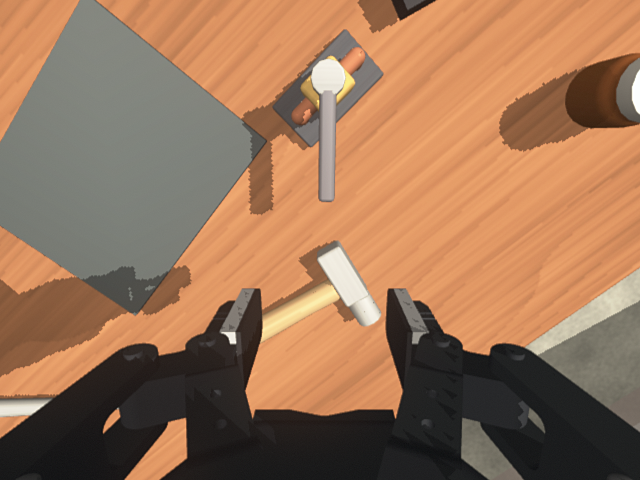

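The lever at (327,90)–(326,200) points at -42.4°, about 45° from its closed direction. The slate is empty and the hammer and jar look undisturbed. I'll hand in.

```bash
python3 -c "
from bench import ctrl
print(ctrl.hand_in())"
```

```text
the job is handed in; nothing more can be done
None
```

I shut the tap fully, laid the cover flat on the honeycomb board, put all four pellets in separate wells, then opened the tap to about 45° and handed the job in; the hand-in returned no verdict.

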